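# Torque down a pressure vessel behind its bifold safety shield

## Robot

A 6-joint arm with a two-finger parallel gripper is mounted at the origin on a cart in front of the work surface, level with it; the furniture and walls round the work are solid. World frame = base frame: x ahead of the robot, y to its left, z up, the work surface at z = 0. Lengths are in m, angles in rad, forces in N, time in s.
With the tool pointing down it reaches from about 0.35 to 0.725 m from the base axis. Payload 4.3 kg.
Tool frame: the origin (TCP) lies midway between the tips of the shut fingers; the grasp point (between the pads) lies 19 mm behind it; z points along the fingers, y is the direction in which the jaws open and shut (so a half turn about z gives the same grasp; the last joint's range is limited). The gripper opens to 85 mm and grips with 20 to 120 N. Pads are 22 mm wide; open, the fingers measure 114 mm over their backs; the gripper's body (76 mm by 85 mm) begins 54 mm behind the grasp point. The pads swing forward as they close: fully open they stand 13 mm farther back than shut.
Start: joints at [-1.405, 0.377, 0.081, 1.274, 0, 1.46], TCP at [0.157, -0.553, 0.231] pointing down, gripper open.
Joint ranges: [-2.72, 2.72], [-0.84, 1.66], [-1.02, 1.22], [-1.77, 2.12], [-1.37, 1.28], [-3.14, 3.14]. Speed limits (rad/s): [2.57, 2.57, 3.14, 3.14, 3.14, 3.14].

## Interface

Orientations are given as a 3x3 rotation matrix whose columns are the frame's x, y, z axes.
In Python, from bench import bot, imaging, nets gives the robot as it stands.
- The arm moves only by the tool play_rows, never from a script. Its argument "plan" is a list of rows, each a list of 7 numbers: the shift along the tool's x, y, z in mm, then the turn, a rotation vector about the tool's x, y, z in degrees, then the finger opening in mm, from 0 to 85.4. In form: [[dx, dy, dz, rx, ry, rz, claw], ...]. A call has 1 to 12 rows; each row shifts and turns the pose as measured when the row begins, along the tool's axes as they then stand; what a row does not reach is not made up. A row lasts 1/12 s, in which the tool goes at most 41.7 mm and 7.16 degrees, less where a joint would pass 70% of its speed; a pose out of reach is approached as far as the arm can. A call with a gripper value outside its range is refused whole. The fingers move at their own pace and stop on an object; "force" is the grip in N (left out, the last holds). Time passes only in rows, so rows that do not move let the fingers close. It gives the time, the measured TCP pose, the force and the opening at its end, in the units of the state.
- bot.observe(): the state, without advancing time (a new reading comes with each control period).
- imaging.capture(name): name is "scene" or "top"; returns the picture (384x512x3 uint8, red, green, blue); there is no depth.
- imaging.camera_params(name): a dict with "camera_matrix" (3x3 intrinsics, pixels), "pose" (4x4, takes a point from camera to world coordinates). Camera axes: x right, y up, looking along -z (the intrinsics and any distortion apply to the point x, -y, -z); pixel columns grow to the right and rows downward; lengths in m; the calibration is good to about 2 mm. A picture is of the moment at which its call begins. camera_params takes no time and is no camera call.
- bot.hand_in(): hands the job in, once; it reports no verdict.
Trained networks look in the newest picture that a camera, given by its name, has taken for a name from the list of things; names that differ only in an ending like _2 or _b are one class to them, and where a whole thing is asked for, a point or a joint stands for the part that bears it (a point fixed in the world has none). Each returns a list of dicts, best first, with "confidence" (0 to 1); they miss things now and then, are a little off and sometimes report something else, mostly with a low value. They report only what shows in the picture. A call takes as long as a camera call.
- nets.search_frame(label, camera): "uv" ([column, row] in pixels, amid what is visible of it).
- nets.trace(label, camera): "pixels" (384x512 bool, what is visible of it) and "uv" ([column, row] in pixels, amid what is visible of it).
- nets.pinpoint(label, camera): "uv" ([column, row] in pixels: a listed point, or the origin of a listed thing).
The state is a dict: "time": time; "joint_pos": joint angles; "qvel": joint speeds; "effort": joint torques, N m; "eef_pos": TCP position; "eef_rot": TCP orientation; "ft_force": force on the tool from outside, world axes, zero at the start; "torque": the same for the moment, N m; "gripper_width": finger opening in m.
Only numpy, scipy, OpenCV 4.12 (cv2) and the standard library are available. Lean on these libraries where they do the work, as an engineer would, in place of code of your own. Each camera call takes 0.05 s, during which the arm holds its last target.

## Task

A small bottle was left standing in the way of the safety shield's bifold door: stand it upright somewhere clear on the bench, then draw the fold out and push it to the left until the door is fully folded, both leaves stacked at the left jamb. Reach in and push the torque handle on the vessel's closing screw clockwise (to the left) until it clearly breaks over at its knuckle, and stop there so that the screw is not overtightened; then push the door flat shut again. Never let the door push the bottle or tip the bottle over, and leave the flask, the green bottle, the tape roll and the timer where they stand.

Things in the scene. Friction and masses are not known exactly. Their poses are not given: they have to be found in the camera images.
- shield: Safety shield fixed on the bench: clear box in aluminium frame, 225 (x) x 320 (y) x 290 mm high, roofed; its whole front is a bifold door. Origin: centre of its underside on the bench; +x into the box, +y left along the front. With the door folded the front is open from y = -144 to +80 and z = 18 to 265 mm; inside is reached only there, e.g. with a tool tilted 45 degrees forward.
- jamb_pin (a point): On the door's vertical pivot line at the left jamb, 245 mm over the bench (x -102, y +140 in the shield's frame). Two glazed leaves, each 140 wide, 12 thick, from z = 18 to 266 mm: the left turns here, the lead leaf hangs on it at the fold, its far edge runs in the track along the front (x = -102). They fold only outward, to the robot, in front of their pins.
- door_fold (a joint): Turn of the left leaf about jamb_pin, rad: 0 = flat shut, growing clockwise from above to the stop at 1.5 = fully folded. The lead leaf follows at the same angle mirrored: at angle a the fold is at jamb_pin + 140 mm (-sin a, -cos a) in the shield's frame. Starts at 0.03 to 0.25. Friction only (1 to 2 N at the pull): it stays where it is left.
- pull_bar (a point): Grip point on the left leaf's pull: a vertical round steel bar, 10 mm thick, from z = 196 to 258 mm with a stud to the leaf at each end, its axis 31 mm off the outer face, 98 mm from the pivot line, 42 mm from the fold. This point is 245 mm over the bench. Axes turn with the leaf: x square into the leaf, y along it to the jamb, z up. Taken from above with a finger on each side along y.
- fold_edge (a point): On the door's outer face at the fold between the leaves, 245 mm over the bench, 14 mm outside the fold's pin line; axes as pull_bar. Past 0.8 rad a push to the left at the fold collapses the leaves. A push square on the left leaf's outer face shuts the door from any angle.
- vessel: Low steel pressure vessel, 88 mm across (110 over its strongback), 154 high with its round gauge at the back, fixed on the shield's 8 mm floor. Origin: centre of its underside, on the screw's axis. A dark strongback bar crosses it along y, its top 94 mm over the bench; the closing screw stands in its middle.
- screw_axis (a point): On the closing screw's vertical axis at the height of the torque handle's centre line, 110 mm over the bench.
- screw (a joint): Turn of the closing screw, rad, growing clockwise from above (tightening); 0 to 0.15 at the start, cannot go below 0. Its torque rises from 0.5 N m as it turns; at about 0.25 to 0.4 the handle breaks over instead. Over 0.6 is overtightened.
- breakover (a joint): Bend at the torque handle's knuckle (35 mm from the screw's axis), rad: 0 = straight; at the set torque (5 to 8 N on the grip) it breaks over clockwise from above, to its stop at 0.35, and stays bent. Past the stop a further push turns the screw again.
- handle_grip (a point): On the axis of the torque handle's black ribbed grip: a level cylinder 20 mm thick, 60 long; 77 mm from the knuckle, 110 mm over the bench, 18 mm short of the free end; only the floor below it. x points along the handle to the knuckle, z up. At the start it points out at the door, up to 24 degrees right of square; it must turn left by 0.4 to 0.7 rad in all. The shut door clears it.
- small_bottle: Small capped glass bottle standing in front of the door in the sweep of the fold: 46 mm across, 86 high, ribbed cap 40 mm across from z = 62 to 86 mm. Origin: centre of its underside. 55 to 110 g.
- conical_flask: Conical flask, 63 mm across, 109 high, left of the door. Origin: centre of its underside. Leave it.
- green_bottle: Reagent bottle, pale green with a white cap, 66 mm across, 138 high, right of the door. Origin: centre of its underside. Leave it.
- tape_roll: Roll of beige label tape lying flat, 64 mm across, 18 high, between robot and door. Origin: centre of its underside. Leave it.
- lab_timer: White timer lying on its back, 66 x 66 x 18 mm, at the right. Origin: centre of its underside. Leave it.

How it is judged:
On the way, in this order (a step that is already met when the one before it is completed fails the run):
1. the small bottle stands upright on the bench, let go, clear of the door's sweep (horizontal distance between small_bottle and jamb_pin above 0.18 m and height (world z) of small_bottle below 0.008 m and angle between small_bottle's own z axis and vertical below 0.1 rad and contact force between small_bottle and the fingers below 0.1 N), for 0.2 s.
2. the door is folded fully open (value of joint door_fold above 1.38 rad), for 0.2 s.
3. the torque handle has broken over (value of joint breakover above 0.15 rad), for 0.1 s.
At the end, for the whole second after the job is handed in: Door flat shut (door_fold < 0.06 rad); torque handle broken over (> 0.15 rad), screw not overtightened (< 0.6 rad); small bottle upright (within 0.1 rad), at rest and let go on the bench, over 180 mm from jamb_pin; the other four things within 30 mm of their places (all of step 1 and value of joint door_fold below 0.06 rad and value of joint breakover above 0.15 rad and value of joint screw below 0.6 rad and linear speed of small_bottle below 0.02 m/s); the robot touches nothing.
It fails at once if the door pushes against the small bottle (contact force between door_fold and small_bottle above 1 N).
It fails at once if the small bottle is tipped over (angle between small_bottle's own z axis and vertical above 0.6 rad).
It fails at once if the closing screw is overtightened (value of joint screw above 0.6 rad).
It fails at once if the flask, green bottle, tape roll or timer is moved from its place (distance of any of conical_flask, green_bottle, tape_roll, lab_timer from where it was at the start of the episode above 0.03 m).
It also fails if it takes over 67 s, if anything falls off the work surface, if the arm or the gripper's body presses on something with over 40 N, if the wrist force passes 120 N, or if a joint passes its speed limit or range.

## Working session

There is one attempt and no reset: what is moved stays moved. The work goes in short steps, Python scripts to look and compute and a tool call to move; the robot and the scene stay as the last step left them, time stands still between calls to the robot, and variables do not carry over. Pictures are saved under pics/ and viewed, and the job is handed in when it is done.

Besides the shell and the picture viewer there is one more tool, called after "Request:" as a command line: name --pt "numbers of a row" for each row, then --argument value for the rest. play_rows: Moves the arm, as the interface text tells. Its arguments: {"type":"object","properties":{"plan":{"type":"array"},"force":{"type":"number"}},"required":["plan"]}

```bash
ls; mkdir -p pics; python3 - <<'E'
from bench import bot, imaging, nets
import cv2
s=bot.observe(); print(s['time'],s['eef_pos'],s['eef_rot'],s['gripper_width'])
for n in ['scene','top']:
    im=imaging.capture(n); cv2.imwrite(f'pics/{n}0.png',im[:,:,::-1]); p=imaging.camera_params(n); print(n,p)
E
```

```text
pics
0.0 [ 0.15646667 -0.55260692  0.23035773] [[ 9.62219511e-01  2.72274650e-01 -3.58814907e-04]
 [ 2.72274804e-01 -9.62217359e-01  2.04583861e-03]
 [ 2.11772060e-04 -2.06624209e-03 -9.99997843e-01]] 0.08517263540376306
scene {'camera_matrix': array([[441.96094693,   0.        , 257.12308875],
       [  0.        , 441.96094693, 196.1365836 ],
       [  0.        ,   0.        ,   1.        ]]), 'pose': array([[ 0.99922757,  0.01256781, -0.0372331 ,  0.53222101],
       [-0.03620261,  0.66293268, -0.7478032 , -1.10244779],
       [ 0.01528479,  0.74857352,  0.6628756 ,  1.10684912],
       [ 0.        ,  0.        ,  0.        ,  1.        ]])}
top {'camera_matrix': array([[447.64625096,   0.        , 253.67227377],
       [  0.        , 447.64625096, 196.74649175],
       [  0.        ,   0.        ,   1.        ]]), 'pose': array([[-0.29391948,  0.74475803, -0.59912171, -0.32248736],
       [-0.95571487, -0.23872271,  0.17210622,  0.22612656],
       [-0.01484647,  0.6231749 ,  0.78194158,  1.34036781],
       [ 0.        ,  0.        ,  0.        ,  1.        ]])}
```

View pics/scene0.png

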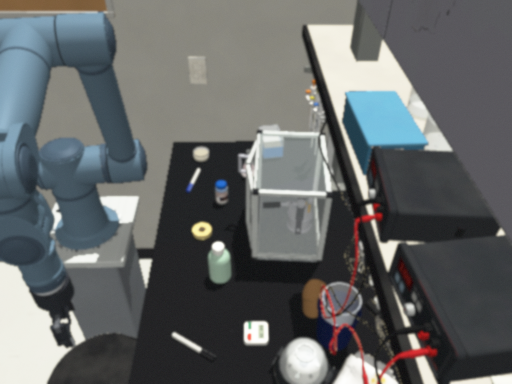

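View pics/top0.png

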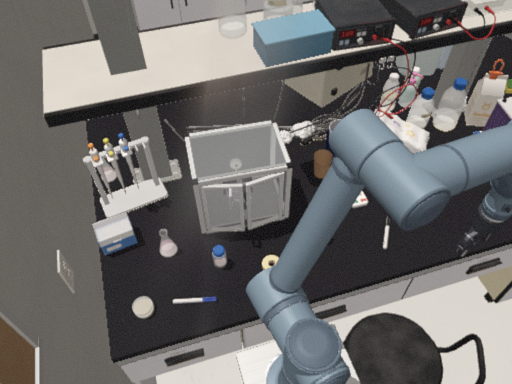

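```bash
cat > h.py <<'E'
from bench import bot, imaging, nets
import numpy as np, cv2
from scipy.optimize import least_squares
def cam(n):
    p=imaging.camera_params(n); return np.array(p['camera_matrix']),np.array(p['pose'])
def proj(n,X):
    K,T=cam(n); X=np.atleast_2d(X); c=(X-T[:3,3])@T[:3,:3]; c=c*[1,-1,-1]; u=c@K.T; return u[:,:2]/u[:,2:]
def ray(n,uv):
    K,T=cam(n); d=np.linalg.inv(K)@[uv[0],uv[1],1]; d=d*[1,-1,-1]; d=T[:3,:3]@d; return T[:3,3],d/np.linalg.norm(d)
def atz(n,uv,z):
    o,d=ray(n,uv); return o+d*(z-o[2])/d[2]
def tri(uv1,uv2):
    o1,d1=ray('scene',uv1);o2,d2=ray('top',uv2)
    A=np.stack([d1,-d2],1); t=np.linalg.lstsq(A,o2-o1,rcond=None)[0]
    a=o1+d1*t[0];b=o2+d2*t[1]; return (a+b)/2,np.linalg.norm(a-b)
E
python3 - <<'E'
from h import *
imaging.capture('scene');imaging.capture('top')
for l in ['jamb_pin','pull_bar','fold_edge','screw_axis','handle_grip','small_bottle','shield','vessel','conical_flask','green_bottle','tape_roll','lab_timer']:
    r={}
    for n in ['scene','top']:
        x=nets.pinpoint(l,n); r[n]=[(np.round(q['uv'],1).tolist(),round(float(q['confidence']),2)) for q in x[:2]]
    print(l,r)
    if r['scene'] and r['top']:
        P,e=tri(r['scene'][0][0],r['top'][0][0]); print('   ',P.round(4),round(e,4))
print(bot.observe()['time'])
E
```

```text
jamb_pin {'scene': [([261.3, 144.3], 0.68), ([201.6, 232.0], 0.66)], 'top': [([198.4, 188.8], 0.79)]}
    [0.6052 0.1425 0.2399] 0.0009
pull_bar {'scene': [([240.4, 159.2], 0.85)], 'top': [([228.7, 197.6], 0.7)]}
    [0.5355 0.0589 0.2423] 0.0069
fold_edge {'scene': [([241.8, 167.1], 0.71)], 'top': [([249.2, 189.0], 0.73), ([197.1, 187.3], 0.57)]}
    [ 0.5379 -0.0079  0.2597] 0.0026
screw_axis {'scene': [], 'top': [([218.1, 264.0], 0.61), ([240.0, 174.5], 0.54)]}
handle_grip {'scene': [], 'top': [([195.7, 188.0], 0.55), ([249.5, 197.4], 0.35)]}
small_bottle {'scene': [([220.8, 196.0], 0.49)], 'top': [([216.8, 261.1], 0.63), ([242.9, 174.7], 0.63)]}
    [0.4606 0.135  0.0152] 0.0057
shield {'scene': [([259.5, 142.7], 0.47)], 'top': [([241.4, 200.3], 0.73)]}
    [0.5537 0.0431 0.2752] 0.1041
vessel {'scene': [], 'top': [([237.0, 192.5], 0.48)]}
conical_flask {'scene': [([246.5, 172.3], 0.38), ([202.0, 227.1], 0.24)], 'top': [([354.8, 196.5], 0.29)]}
    [ 0.4606 -0.2477  0.3591] 0.2055
green_bottle {'scene': [([220.8, 273.2], 0.72), ([253.8, 335.1], 0.57)], 'top': []}
tape_roll {'scene': [([203.0, 230.9], 0.62)], 'top': [([270.0, 264.9], 0.51), ([354.6, 196.4], 0.47)]}
    [ 0.4012 -0.0341  0.003 ] 0.0008
lab_timer {'scene': [([253.9, 334.4], 0.75)], 'top': [([270.9, 265.3], 0.74), ([355.5, 197.1], 0.69)]}
    [ 0.6065 -0.1407 -0.4465] 0.0725
1.4
```

```bash
python3 - <<'E'
import cv2
a=cv2.imread('pics/scene0.png')[110:290,160:350]; cv2.imwrite('pics/s1.png',cv2.resize(a,None,fx=3.3,fy=3.3,interpolation=cv2.INTER_CUBIC))
a=cv2.imread('pics/top0.png')[110:290,130:310]; cv2.imwrite('pics/t1.png',cv2.resize(a,None,fx=3.3,fy=3.3,interpolation=cv2.INTER_CUBIC))
E
```

```text
(no output)
```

View pics/s1.png

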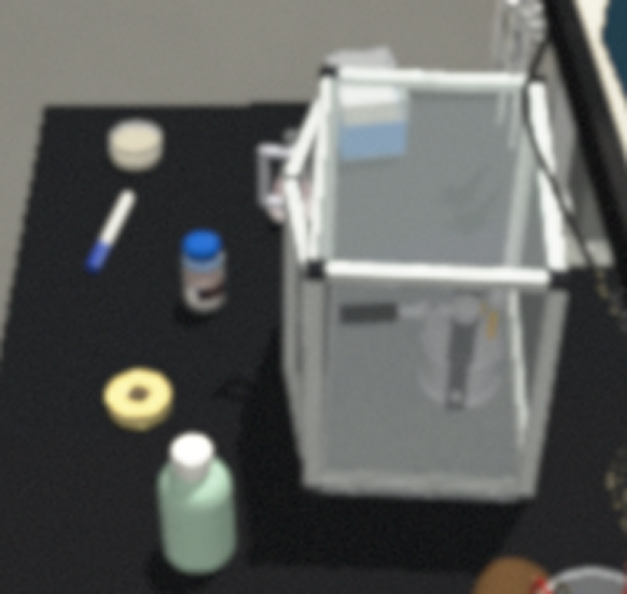

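View pics/t1.png

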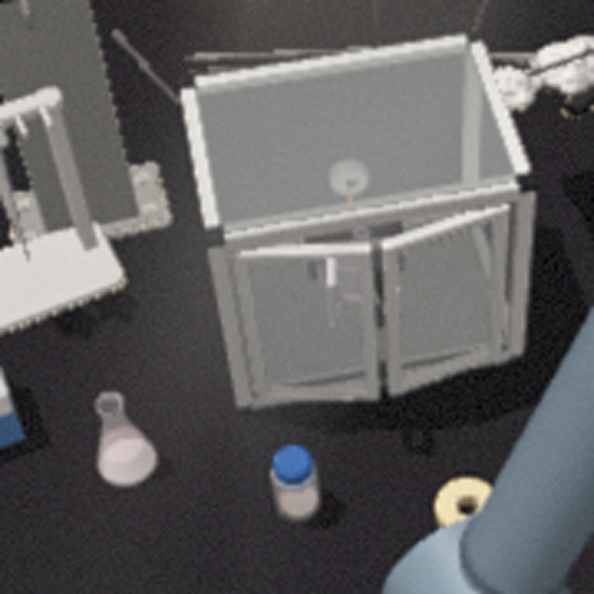

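```bash
python3 - <<'E'
from h import *
S=lambda x,y:np.array([160+x/3.3,110+y/3.3]); T=lambda x,y:np.array([130+x/3.3,110+y/3.3])
obs=[('scene',(-.1125,-.16,.29),S(311,265)),('scene',(.1125,-.16,.29),S(566,276)),('scene',(.1125,.16,.29),S(545,70)),('scene',(-.1125,.16,.29),S(322,68)),
('scene',(-.1125,-.16,.0),S(305,490)),('scene',(.1125,-.16,.0),S(533,498)),
('top',(-.1125,.16,.29),T(212,233)),('top',(-.1125,-.16,.29),T(528,185)),('top',(.1125,.16,.29),T(184,88)),('top',(.1125,-.16,.29),T(476,38)),('top',(-.1125,.16,0),T(240,405)),('top',(-.1125,-.16,0),T(522,357))]
def W(p,X):
    c,s=np.cos(p[2]),np.sin(p[2]); X=np.array(X); return np.array([p[0]+c*X[0]-s*X[1],p[1]+s*X[0]+c*X[1],X[2]])
def res(p): return np.concatenate([proj(n,W(p,X))[0]-uv for n,X,uv in obs])
r=least_squares(res,[.7,0,0],loss='soft_l1'); print(r.x,np.degrees(r.x[2])); print(r.fun.reshape(-1,2).round(1))
p=r.x; J=W(p,(-.102,.14,.245)); print('jamb',J, tri([261.3,144.3],[198.4,188.8]))
for a in [.0,.1,.2,.3]:
    F=W(p,(-.102-.14*np.sin(a)-.014*np.cos(a),.14-.14*np.cos(a)+.014*np.sin(a),.245))
    # leaf: along-from-pin direction u=(-sin,-cos); outward normal n=(-cos, sin)
    u=np.array([-np.sin(a),-np.cos(a)]);n=np.array([-np.cos(a),np.sin(a)])
    q=np.array([-.102,.14])
    for nm,P in [('fold',q+.14*u+.014*n),('bar',q+.098*u+.037*n),('bar45',q+.098*u+.045*n)]:
        w=W(p,(*P,.245)); print(a,nm,w.round(4),proj('scene',w)[0].round(1),proj('top',w)[0].round(1))
# bottle
for z in (0,.086): print(z)
print('bottle cap', tri(S(203,240),T(294,458)), 'base',tri(S(204,306),T(298,505)))
print('tape',tri(S(138,396),T(466,505)))
print('flask base?',atz('top',T(127,465),.01),'green base',atz('scene',S(198,548),0.0),'timer',atz('scene',[256,333],.018))
print('handle grip scene',atz('scene',S(369,313),.11),'screw ',atz('scene',S(465,308),.11), W(p,(0,0,0)))
E
```

```text
[ 0.69235583 -0.00887522 -0.07867725] -4.50787423134016
[[-1.1  0.9]
 [ 1.5  0.7]
 [-0.3  0.2]
 [ 0.2 -1.6]
 [-0.1 -0. ]
 [-0.   0.5]
 [-2.1  2.2]
 [ 2.3 -1. ]
 [-2.5 -3.1]
 [ 0.6 -2.8]
 [-0.7  2.4]
 [-0.   0.4]]
jamb [0.60167482 0.13870849 0.245     ] (array([0.60517447, 0.14250134, 0.23985571]), np.float64(0.0008851264810688556))
0.0 fold [5.767e-01 2.000e-04 2.450e-01] [254.4 168.8] [243.6 183.9]
0.0 bar [0.5571 0.0439 0.245 ] [247.9 160.5] [232.1 191.7]
0.0 bar45 [0.5491 0.0445 0.245 ] [245.4 160.5] [232.6 193.6]
0.1 fold [0.563  0.0034 0.245 ] [250.  168.2] [243.9 187.3]
0.1 bar [0.5478 0.0488 0.245 ] [245.  159.7] [231.4 194.2]
0.1 bar45 [0.54   0.0503 0.245 ] [242.6 159.4] [231.6 196.2]
0.2 fold [0.5497 0.008  0.245 ] [245.8 167.4] [243.7 190.7]
0.2 bar [0.5391 0.0547 0.245 ] [242.3 158.6] [230.3 196.7]
0.2 bar45 [0.5315 0.0569 0.245 ] [239.9 158.2] [230.3 198.7]
0.3 fold [0.5369 0.0138 0.245 ] [241.8 166.3] [243.  194.2]
0.3 bar [0.5311 0.0613 0.245 ] [239.8 157.4] [228.9 199.2]
0.3 bar45 [0.5236 0.0643 0.245 ] [237.5 156.9] [228.7 201.2]
0
0.086
bottle cap (array([0.46385379, 0.12264973, 0.08727077]), np.float64(0.0004941591759501336)) base (array([ 0.46369816,  0.12377506, -0.00855765]), np.float64(0.005592794713167985))
tape (array([ 0.39939124, -0.0388581 ,  0.01368442]), np.float64(0.004015564795840398))
flask base? [0.55705357 0.28630116 0.01      ] green base [ 0.46442678 -0.2289645   0.        ] timer [ 0.56970587 -0.44212099  0.018     ]
handle grip scene [ 0.63558213 -0.02255493  0.11      ] screw  [ 0.73353534 -0.01699055  0.11      ] [ 0.69235583 -0.00887522  0.        ]
```

Request:
play_rows --pt "26 -30.5 0 0 0 0 85" --pt "26 -30.5 0 0 0 0 85" --pt "26 -30.5 0 0 0 0 85" --force 30

```text
time: 1.65
eef_pos: [0.2053, -0.4487, 0.229]
eef_rot: [[0.965, 0.263, -0.001], [0.263, -0.965, -0.004], [-0.002, 0.003, -1.0]]
ft_force: [0.5, -0.8, 0.1]
gripper_width: 0.085
```

```bash
cat >> h.py <<'E'
from scipy.spatial.transform import Rotation as Ro, Slerp
def down(yaw):  # tool x at yaw, z down
    c,s=np.cos(yaw),np.sin(yaw); return np.array([[c,s,0],[s,-c,0],[0,0,-1.]])
def plan(tp,tR,step=40,n=None,start=None,claw=85):
    s=bot.observe(); p0,R0=(s['eef_pos'],s['eef_rot']) if start is None else start
    dp=np.array(tp)-p0; rv=(Ro.from_matrix(R0.T@tR)).as_rotvec(); ang=np.degrees(np.linalg.norm(rv))
    n=n or int(max(np.ceil(np.linalg.norm(dp)*1000/step),np.ceil(ang/7),1))
    rows=[];R=R0
    for i in range(n):
        d=R.T@dp/n*1000; r=np.degrees(rv)/n
        rows.append([float(round(v,1)) for v in d]+[float(round(v,2)) for v in r]+[claw]); R=R@Ro.from_rotvec(rv/n).as_matrix()
    print(n,rows); return rows
E
python3 - <<'E'
from h import *
s=bot.observe(); print(s['joint_pos'],s['eef_pos'],s['eef_rot'].round(3),s['ft_force'])
n='top';print('pen',atz('top',[195,300],.01),'jar',atz('top',[143,307],.02))
E
```

```text
[-1.26915141  0.20978281 -0.15505135  1.20261869 -0.00179856  1.60588314] [ 0.20532611 -0.44873168  0.22895404] [[ 0.965  0.263 -0.001]
 [ 0.263 -0.965 -0.004]
 [-0.002  0.003 -1.   ]] [ 0.47235203 -0.76597663  0.0516119 ]
pen [0.34844603 0.23796685 0.01      ] jar [0.3695504  0.40038853 0.02      ]
```

```bash
python3 - <<'E'
from h import *
plan([.464,.1235,.17],down(np.pi-1e-3),n=24)
E
```

```text
24 [[16.7, -20.2, 2.4, -0.0, 0.01, -6.86, 85], [19.0, -18.0, 2.4, -0.0, 0.01, -6.86, 85], [21.0, -15.6, 2.4, -0.0, 0.01, -6.86, 85], [22.7, -13.0, 2.4, -0.0, 0.01, -6.86, 85], [24.1, -10.2, 2.4, -0.0, 0.01, -6.86, 85], [25.1, -7.3, 2.4, -0.0, 0.01, -6.86, 85], [25.8, -4.2, 2.4, -0.0, 0.01, -6.86, 85], [26.1, -1.1, 2.4, -0.0, 0.01, -6.86, 85], [26.1, 2.0, 2.4, -0.0, 0.01, -6.86, 85], [25.7, 5.1, 2.4, -0.0, 0.01, -6.86, 85], [24.9, 8.2, 2.4, -0.0, 0.01, -6.86, 85], [23.7, 11.1, 2.4, -0.0, 0.01, -6.86, 85], [22.2, 13.8, 2.4, -0.0, 0.01, -6.86, 85], [20.4, 16.4, 2.4, -0.0, 0.01, -6.86, 85], [18.3, 18.7, 2.4, -0.0, 0.01, -6.86, 85], [15.9, 20.8, 2.4, -0.0, 0.01, -6.86, 85], [13.3, 22.5, 2.4, -0.0, 0.01, -6.86, 85], [10.5, 23.9, 2.4, -0.0, 0.01, -6.86, 85], [7.6, 25.0, 2.4, -0.0, 0.01, -6.86, 85], [4.6, 25.8, 2.5, -0.0, 0.01, -6.86, 85], [1.5, 26.1, 2.5, -0.0, 0.01, -6.86, 85], [-1.7, 26.1, 2.5, -0.0, 0.01, -6.86, 85], [-4.8, 25.7, 2.5, -0.0, 0.01, -6.86, 85], [-7.8, 25.0, 2.5, -0.0, 0.01, -6.86, 85]]
```

Request:
play_rows --pt "16.7 -20.2 0 0 0 -6.9 85" --pt "19 -18 0 0 0 -6.9 85" --pt "21 -15.6 0 0 0 -6.9 85" --pt "22.7 -13 0 0 0 -6.9 85" --pt "24.1 -10.2 0 0 0 -6.9 85" --pt "25.1 -7.3 0 0 0 -6.9 85" --pt "25.8 -4.2 0 0 0 -6.9 85" --pt "26.1 -1.1 0 0 0 -6.9 85" --pt "26.1 2 0 0 0 -6.9 85" --pt "25.7 5.1 0 0 0 -6.9 85" --pt "24.9 8.2 0 0 0 -6.9 85" --pt "23.7 11.1 0 0 0 -6.9 85"

```text
time: 2.65
eef_pos: [0.3309, -0.1419, 0.2294]
eef_rot: [[-0.194, 0.981, 0.005], [0.981, 0.194, -0.006], [-0.007, 0.003, -1.0]]
ft_force: [0.0, -0.2, -0.2]
gripper_width: 0.0849
```

```bash
python3 - <<'E'
from h import *
print(bot.observe()['joint_pos'])
plan([.464,.1235,.17],down(np.pi-1e-3))
E
```

```text
[-0.57950114 -0.06259705 -0.45220981  1.17401674 -0.00252966  0.79645785]
12 [[19.6, 15.1, 4.9, -0.01, 0.04, -6.56, 85], [17.7, 17.3, 4.9, -0.01, 0.04, -6.56, 85], [15.6, 19.2, 4.9, -0.01, 0.04, -6.56, 85], [13.3, 20.9, 4.9, -0.01, 0.04, -6.56, 85], [10.8, 22.2, 4.9, -0.01, 0.04, -6.56, 85], [8.2, 23.3, 4.9, -0.01, 0.04, -6.56, 85], [5.5, 24.1, 4.9, -0.01, 0.04, -6.56, 85], [2.7, 24.6, 4.9, -0.01, 0.04, -6.56, 85], [-0.1, 24.7, 5.0, -0.01, 0.04, -6.56, 85], [-3.0, 24.6, 5.0, -0.01, 0.04, -6.56, 85], [-5.7, 24.1, 5.0, -0.01, 0.04, -6.56, 85], [-8.5, 23.2, 5.0, -0.01, 0.04, -6.56, 85]]
```

Request:
play_rows --pt "19.6 15.1 4.9 0 0 -6.6 85" --pt "17.7 17.3 4.9 0 0 -6.6 85" --pt "15.6 19.2 4.9 0 0 -6.6 85" --pt "13.3 20.9 4.9 0 0 -6.6 85" --pt "10.8 22.2 4.9 0 0 -6.6 85" --pt "8.2 23.3 4.9 0 0 -6.6 85" --pt "5.5 24.1 4.9 0 0 -6.6 85" --pt "2.7 24.6 4.9 0 0 -6.6 85" --pt "0 24.7 5 0 0 -6.6 85" --pt "-3 24.6 5 0 0 -6.6 85" --pt "-5.7 24.1 5 0 0 -6.6 85" --pt "-8.5 23.2 5 0 0 -6.6 85"

```text
time: 3.65
eef_pos: [0.4604, 0.1432, 0.1705]
eef_rot: [[-0.997, -0.08, 0.016], [-0.08, 0.997, -0.009], [-0.015, -0.011, -1.0]]
ft_force: [0.1, 0.6, -0.1]
gripper_width: 0.085
```

```bash
cat > look.py <<'E'
from h import *
import sys
tag=sys.argv[1]; out=[]
for n,(x0,y0,x1,y1) in [('scene',(150,100,350,300)),('top',(130,110,330,310))]:
    if len(sys.argv)>2 and n not in sys.argv[2]: continue
    im=imaging.capture(n)[:,:,::-1]; cv2.imwrite(f'pics/{n}_{tag}_full.png',im)
    out.append(cv2.resize(im[y0:y1,x0:x1],(400*(2 if len(sys.argv)>2 else 1)*3//4*(1),)*2 if len(sys.argv)>2 else (400,400),interpolation=cv2.INTER_CUBIC))
cv2.imwrite(f'pics/{tag}.png',np.hstack(out)); s=bot.observe(); print(s['time'],s['eef_pos'],s['joint_pos'].round(3),s['ft_force'].round(2))
E
python3 look.py a1
python3 - <<'E'
from h import *
plan([.464,.1235,.024],down(np.pi-1e-3),step=30)
E
```

```text
3.75 [0.4608961  0.1444764  0.16997431] [ 0.179  0.211 -0.31   1.036 -0.011  0.1  ] [ 0.29 -0.35 -0.55]
5 [[0.1, -4.0, 29.2, -0.1, 0.17, 0.92, 85], [-0.0, -4.0, 29.2, -0.1, 0.17, 0.92, 85], [-0.2, -4.1, 29.2, -0.1, 0.17, 0.92, 85], [-0.3, -4.1, 29.2, -0.1, 0.17, 0.92, 85], [-0.5, -4.2, 29.2, -0.1, 0.17, 0.92, 85]]
```

View pics/a1.png

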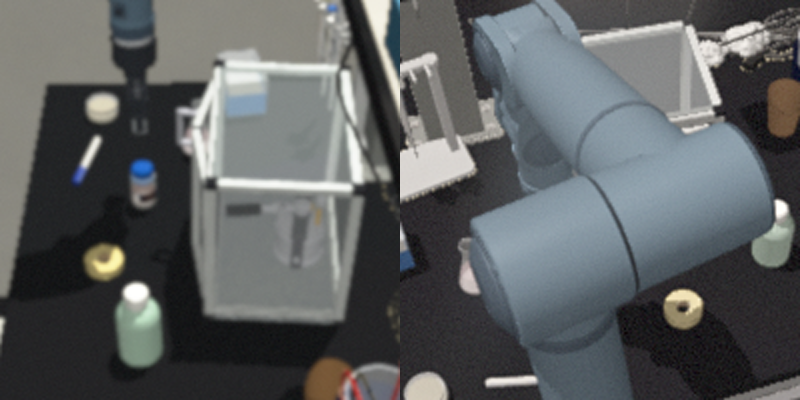

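Request:
play_rows --pt "-1 -10 10 0 0 2 85" --pt "-1 -10 15 0 0.5 2 85" --pt "0 0 10 0 0 0 85" --pt "0 0 0 0 0 0 85"

```text
time: 4.08
eef_pos: [0.4652, 0.1238, 0.1352]
eef_rot: [[-1.0, -0.004, 0.009], [-0.005, 1.0, -0.01], [-0.008, -0.01, -1.0]]
ft_force: [-1.0, 0.0, 0.3]
gripper_width: 0.0851
```

```bash
python3 look.py a2 scene
python3 - <<'E'
from h import *
s=bot.observe();print(proj('scene',s['eef_pos']),proj('scene',[.464,.1235,.086]),s['eef_rot'].round(3))
plan([.464,.1235,.024],down(np.pi-1e-3),step=25)
E
```

```text
4.1333 [0.46546137 0.12374609 0.13603382] [ 0.135  0.238 -0.368  0.957 -0.011  0.13 ] [0.34 0.34 1.02]
[[221.39785544 171.93409247]] [[221.52163658 182.89021604]] [[-1.    -0.005  0.009]
 [-0.005  1.    -0.01 ]
 [-0.009 -0.01  -1.   ]]
5 [[0.5, 0.2, 22.4, -0.11, 0.11, 0.06, 85], [0.5, 0.1, 22.4, -0.11, 0.11, 0.06, 85], [0.4, 0.1, 22.4, -0.11, 0.11, 0.06, 85], [0.4, 0.0, 22.4, -0.11, 0.11, 0.06, 85], [0.3, -0.0, 22.4, -0.11, 0.11, 0.06, 85]]
```

View pics/a2.png

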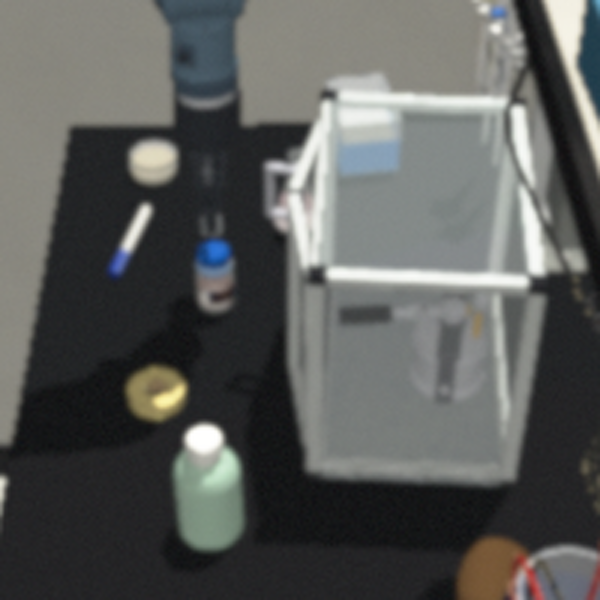

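Request:
play_rows --pt "0.5 0 22 0 0 0 85" --pt "0.5 0 25 0 0 0 85" --pt "0 0 25 0 0 0 85" --pt "0 0 20 0 0 0 85" --pt "0 0 10 0 0 0 85" --pt "0 0 4 0 0 0 85" --pt "0 0 0 0 0 0 85" --force 30

```text
time: 4.72
eef_pos: [0.4708, 0.1211, 0.0338]
eef_rot: [[-1.0, 0.003, 0.021], [0.002, 1.0, -0.009], [-0.021, -0.009, -1.0]]
ft_force: [-0.7, -0.2, 0.3]
gripper_width: 0.085
```

Request:
play_rows --pt "5 1 4 -0.3 1.0 0 85" --pt "2 1 3 0 0 0 85" --pt "0 0 0 0 0 0 85" --pt "0 0 0 0 0 0 42" --pt "0 0 0 0 0 0 40" --pt "0 0 0 0 0 0 38" --pt "0 0 0 0 0 0 38" --pt "0 0 0 0 0 0 38" --pt "0 0 0 0 0 0 38" --force 30

```text
time: 5.47
eef_pos: [0.4675, 0.1237, 0.0315]
eef_rot: [[-1.0, 0.003, 0.011], [0.003, 1.0, -0.002], [-0.011, -0.002, -1.0]]
ft_force: [0.3, -0.1, -0.4]
gripper_width: 0.045
```

Request:
play_rows --pt "0 0 -10 0 0 0 38" --pt "0 0 -15 0 0 0 38" --pt "15 1 -5 0 0 0 38" --pt "20 2 0 0 0 0 38" --pt "20 2 0 0 0 0 38" --pt "20 1 0 0 0 0 38" --pt "8 0 0 0 0 0 38" --pt "0 0 0 0 0 0 38"

```text
time: 6.13
eef_pos: [0.382, 0.1298, 0.0611]
eef_rot: [[-1.0, 0.004, 0.012], [0.004, 1.0, -0.003], [-0.012, -0.003, -1.0]]
ft_force: [0.2, -0.9, -0.2]
gripper_width: 0.0448
```

```bash
python3 look.py a3 scene
```

```text
6.1833 [0.38286214 0.12978502 0.06114908] [ 0.173  0.174 -0.675  0.71  -0.005  0.178] [ 0.17  0.35 -0.64]
```

View pics/a3.png

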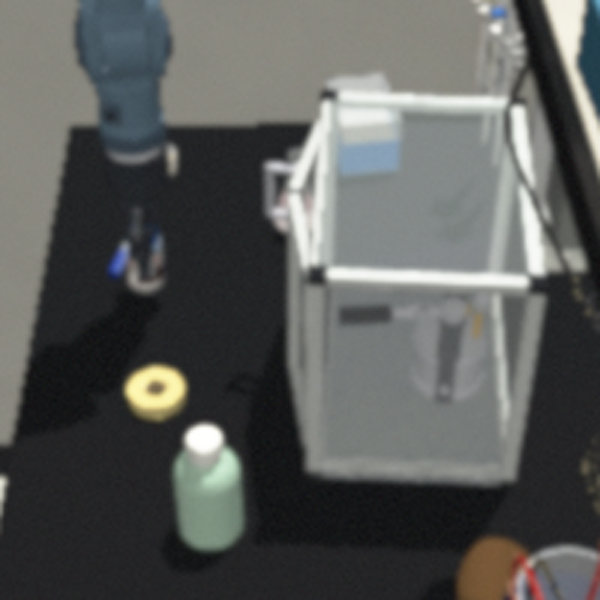

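Request:
play_rows --pt "0 0 10 0 0 0 38" --pt "0 0 10 0 0 0 38" --pt "0 0 6 0 0 0 38" --pt "0 0 2 0 0 0 38" --pt "0 0 1 0 0 0 38" --pt "0 0 0 0 0 0 38"

```text
time: 6.68
eef_pos: [0.3916, 0.13, 0.0324]
eef_rot: [[-1.0, 0.006, 0.021], [0.006, 1.0, -0.002], [-0.021, -0.002, -1.0]]
ft_force: [0.3, -0.4, -0.7]
gripper_width: 0.0448
```

Request:
play_rows --pt "1 0 1 0 0.4 0 38" --pt "0 0 0.3 0 0 0 38" --pt "0 0 0 0 0 0 50" --pt "0 0 0 0 0 0 60" --pt "0 0 0 0 0 0 70" --pt "0 0 0 0 0 0 85" --pt "0 0 -15 0 0 0 85" --pt "0 0 -30 0 0 0 85" --pt "0 0 -35 0 0 0 85" --pt "0 0 -35 0 0 0 85"

```text
time: 7.52
eef_pos: [0.3837, 0.1291, 0.1445]
eef_rot: [[-1.0, 0.006, -0.0], [0.006, 1.0, -0.004], [0.0, -0.004, -1.0]]
ft_force: [0.7, 0.1, -0.3]
gripper_width: 0.0848
```

```bash
python3 look.py a4
```

```text
7.6167 [0.38882127 0.13004125 0.14884228] [ 0.171  0.087 -0.517  0.956 -0.004  0.177] [ 1.14  1.11 -0.05]
```

View pics/a4.png

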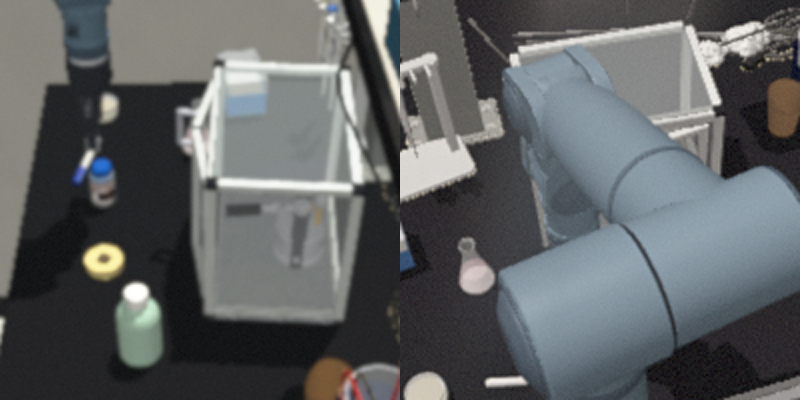

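```bash
python3 - <<'E'
from h import *
T=lambda x,y:np.array([130+x/3.3,110+y/3.3])
p=[0.6924,-0.0089,-0.0787]
def W(p,X):
    c,s=np.cos(p[2]),np.sin(p[2]); X=np.array(X); return np.array([p[0]+c*X[0]-s*X[1],p[1]+s*X[0]+c*X[1],X[2]])
im=cv2.resize(cv2.imread('pics/top0.png')[150:250,180:300],None,fx=6,fy=6,interpolation=cv2.INTER_CUBIC)
ims=cv2.resize(cv2.imread('pics/scene0.png')[130:250,220:340],None,fx=5,fy=5,interpolation=cv2.INTER_CUBIC)
cv2.imwrite('pics/o_raw.png',im); cv2.imwrite('pics/o_raws.png',ims)
for a,col in [(.1,(0,0,255)),(.2,(0,255,0))]:
    u=np.array([-np.sin(a),-np.cos(a)]);n=np.array([-np.cos(a),np.sin(a)]);q=np.array([-.102,.14])
    pts=[(*(q+n*.014),.266),(*(q+.14*u+n*.014),.266),(*(q+.14*u+n*.014),.018),(*(q+n*.014),.018),(*(q+n*.014),.266)]
    bar=[(*(q+.098*u+.045*n),.258),(*(q+.098*u+.045*n),.196)]
    for L in (pts,bar):
        for nm,I,off,sc in (('top',im,(180,150),6),('scene',ims,(220,130),5)):
            uv=np.array([(proj(nm,W(p,X))[0]-off)*sc+sc/2 for X in L]).astype(int)
            cv2.polylines(I,[uv],False,col,1)
cv2.imwrite('pics/o1.png',im);cv2.imwrite('pics/o2.png',ims)
E
```

```text
(no output)
```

View pics/o1.png

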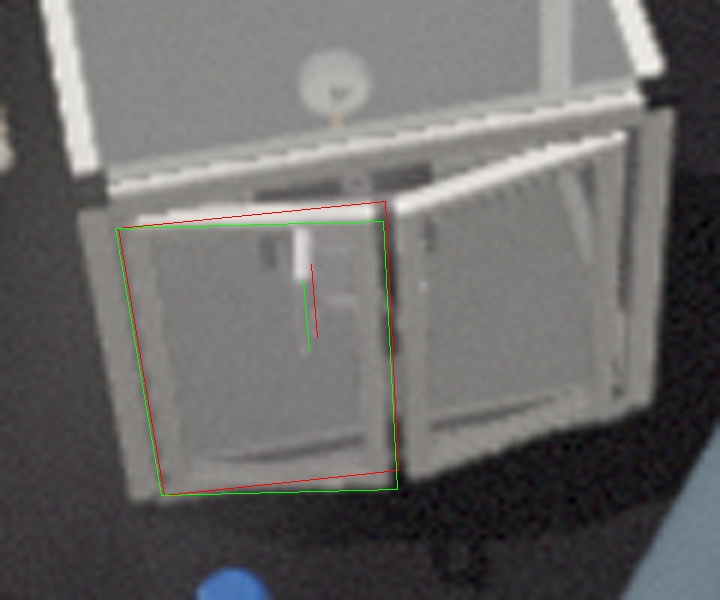

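View pics/o_raw.png

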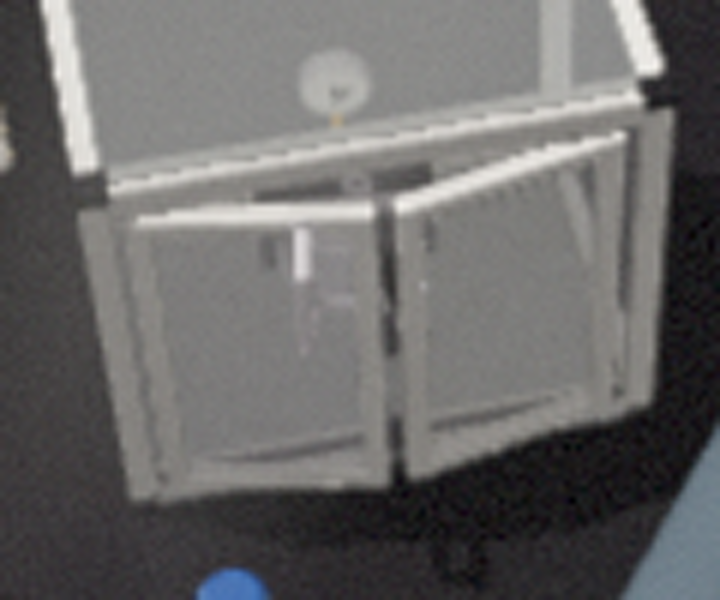

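View pics/o2.png

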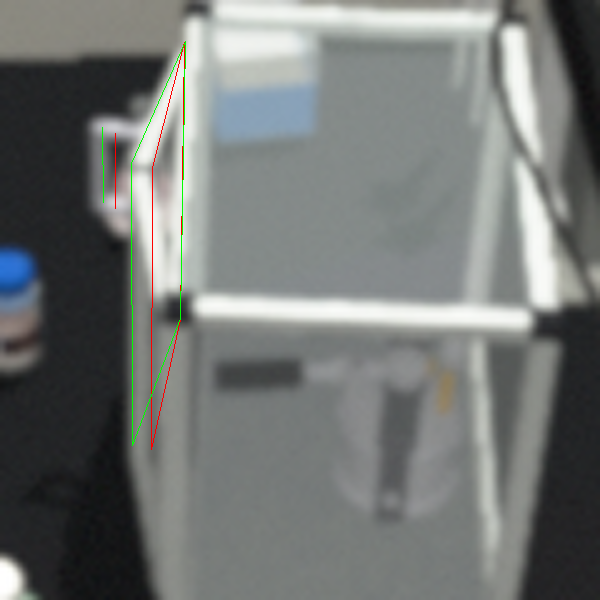

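```bash
python3 - <<'E'
from h import *
a=plan([.45,.09,.30],down(2.862),claw=50,step=36)
plan([.53,.057,.30],down(2.862),claw=50,step=30,start=(np.array([.45,.09,.30]),down(2.862)))
E
```

```text
5 [[-12.6, -8.0, -30.1, -0.01, 0.13, 3.13, 50], [-13.0, -7.3, -30.1, -0.01, 0.13, 3.13, 50], [-13.3, -6.6, -30.1, -0.01, 0.13, 3.13, 50], [-13.6, -5.8, -30.2, -0.01, 0.13, 3.13, 50], [-13.8, -5.1, -30.2, -0.01, 0.13, 3.13, 50]]
3 [[-28.7, -3.2, 0.0, 0.0, 0.0, 0.0, 50], [-28.7, -3.2, 0.0, 0.0, 0.0, 0.0, 50], [-28.7, -3.2, 0.0, 0.0, 0.0, 0.0, 50]]
```

Request:
play_rows --pt "-8 -5 -35 0 0 3.1 50" --pt "-12 -7 -35 0 0 3.1 50" --pt "-13 -7 -30 0 0 3.1 50" --pt "-14 -6 -30 0 0 3.1 50" --pt "-20 -5 -20 0 0 3.1 50" --pt "-25 -4 0 0 0 0 50" --pt "-25 -3 0 0 0 0 50" --pt "-14 -2 0 0 0 0 50" --pt "0 0 0 0 0 0 50"

```text
time: 8.37
eef_pos: [0.5042, 0.0607, 0.2987]
eef_rot: [[-0.959, 0.283, -0.002], [0.284, 0.959, -0.005], [0.001, -0.006, -1.0]]
ft_force: [0.7, -1.0, -0.3]
gripper_width: 0.05
```

```bash
python3 look.py b1 scene; python3 - <<'E'
from h import *
print(bot.observe()['eef_rot'].round(3))
plan([.53,.057,.226],down(2.862),claw=50,step=20)
E
```

```text
8.4167 [0.50305612 0.06122555 0.2985797 ] [-1.000e-03  2.310e-01  5.200e-02  1.395e+00 -5.000e-03  2.860e-01] [ 0.97 -1.28 -0.63]
[[-0.959  0.283 -0.003]
 [ 0.283  0.959 -0.005]
 [ 0.002 -0.006 -1.   ]]
4 [[-6.8, 1.0, 18.1, -0.08, -0.03, -0.11, 50], [-6.8, 1.0, 18.1, -0.08, -0.03, -0.11, 50], [-6.8, 0.9, 18.1, -0.08, -0.03, -0.11, 50], [-6.8, 0.9, 18.1, -0.08, -0.03, -0.11, 50]]
```

View pics/b1.png

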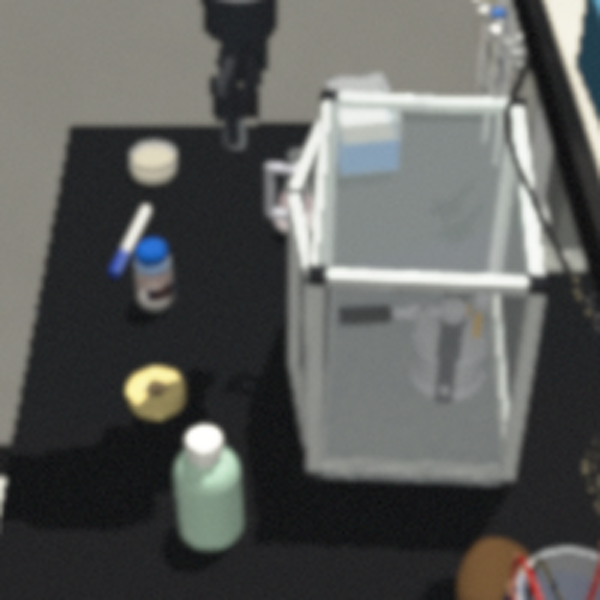

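Request:
play_rows --pt "-14 2 0 0 0 0 50" --pt "-13 2 0 0 0 0 50" --pt "0 0 0 0 0 0 50" --pt "0 0 0 0 0 0 50"

```text
time: 8.75
eef_pos: [0.5265, 0.0588, 0.2964]
eef_rot: [[-0.959, 0.282, -0.01], [0.282, 0.959, -0.004], [0.009, -0.007, -1.0]]
ft_force: [-1.3, -0.7, 0.1]
gripper_width: 0.0499
```

```bash
python3 look.py b2 ; python3 - <<'E'
from h import *
s=bot.observe(); print(s['eef_rot'].round(3), proj('scene',[s['eef_pos'],[.53,.057,.258]]))
plan([.53,.057,.226],down(2.862),claw=50,step=20)
E
```

```text
8.85 [0.52628259 0.05877616 0.29656927] [-0.006  0.285  0.118  1.413 -0.004  0.28 ] [-0.21  0.46  1.27]
[[-0.959  0.282 -0.01 ]
 [ 0.282  0.959 -0.004]
 [ 0.008 -0.007 -1.   ]] [[238.14017874 144.81426311]
 [239.44981021 154.96445247]]
4 [[-1.2, -0.0, 17.6, -0.1, -0.12, -0.09, 50], [-1.1, -0.1, 17.6, -0.1, -0.12, -0.09, 50], [-1.1, -0.1, 17.6, -0.1, -0.12, -0.09, 50], [-1.1, -0.1, 17.6, -0.1, -0.12, -0.09, 50]]
```

View pics/b2.png

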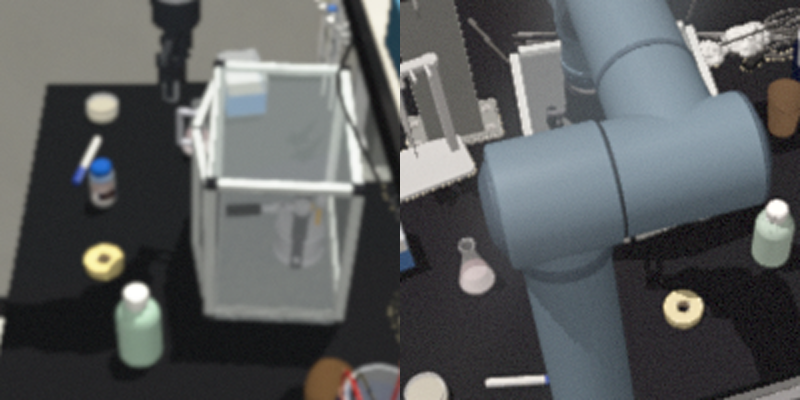

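Request:
play_rows --pt "0 0 15 0 0 0 50" --pt "0 0 20 0 0 0 50" --pt "0 0 18 0 0 0 50" --pt "0 0 10 0 0 0 50" --pt "0 0 0 0 0 0 50" --pt "0 0 0 0 0 0 50"

```text
time: 9.35
eef_pos: [0.5207, 0.0606, 0.2333]
eef_rot: [[-0.96, 0.279, -0.009], [0.279, 0.96, -0.004], [0.007, -0.006, -1.0]]
ft_force: [-0.5, -0.2, 0.6]
gripper_width: 0.0502
```

```bash
python3 look.py b3 scene; python3 - <<'E'
from h import *
s=bot.observe(); print(s['eef_rot'].round(3))
plan([.53,.057,.226],down(2.862),claw=50,step=20)
E
```

```text
9.4 [0.52069162 0.06057671 0.23344439] [-0.003  0.281 -0.05   1.248 -0.004  0.28 ] [-1.1  -0.32 -0.12]
[[-0.96   0.279 -0.009]
 [ 0.279  0.96  -0.004]
 [ 0.007 -0.006 -1.   ]]
1 [[-10.0, -0.8, 7.4, -0.34, -0.42, -0.18, 50]]
```

View pics/b3.png

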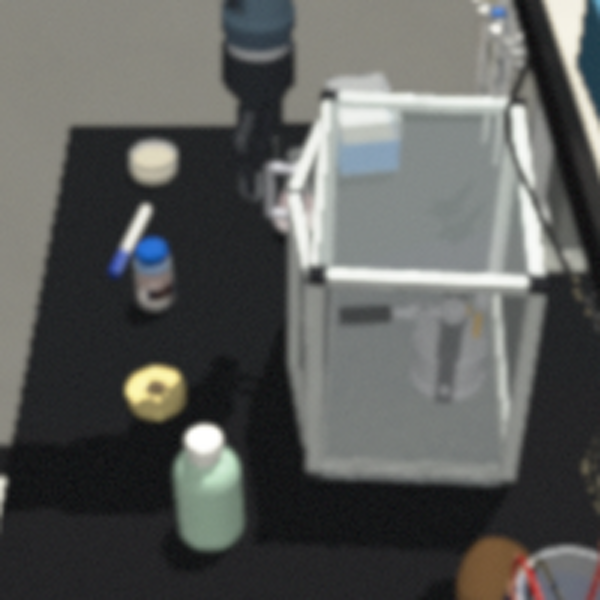

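Request:
play_rows --pt "-5 0 4 -0.3 -0.3 0 50" --pt "-5 -1 4 0 0 0 50" --pt "0 0 0 0 0 0 50" --pt "0 0 0 0 0 0 50"

```text
time: 9.73
eef_pos: [0.5322, 0.0566, 0.2278]
eef_rot: [[-0.96, 0.279, 0.004], [0.279, 0.96, 0.0], [-0.004, 0.001, -1.0]]
ft_force: [-0.2, -0.0, -0.1]
gripper_width: 0.0501
```

```bash
python3 look.py b4 scene; python3 - <<'E'
from h import *
s=bot.observe(); print(s['eef_rot'].round(3),proj('scene',s['eef_pos']+s['eef_rot'][:,1]*.025),proj('scene',s['eef_pos']-s['eef_rot'][:,1]*.025))
im=cv2.imread('pics/scene_b4_full.png')[120:200,200:280]; cv2.imwrite('pics/b4z.png',cv2.resize(im,None,fx=8,fy=8,interpolation=cv2.INTER_CUBIC))
E
```

```text
9.7833 [0.53229028 0.05659079 0.2277294 ] [-0.013  0.293 -0.048  1.226  0.     0.27 ] [ 0.22 -0.23 -0.05]
[[-0.96   0.279  0.004]
 [ 0.279  0.96   0.   ]
 [-0.004  0.001 -1.   ]] [[242.29720978 158.10246038]] [[238.15683016 167.03215198]]
```

View pics/b4z.png

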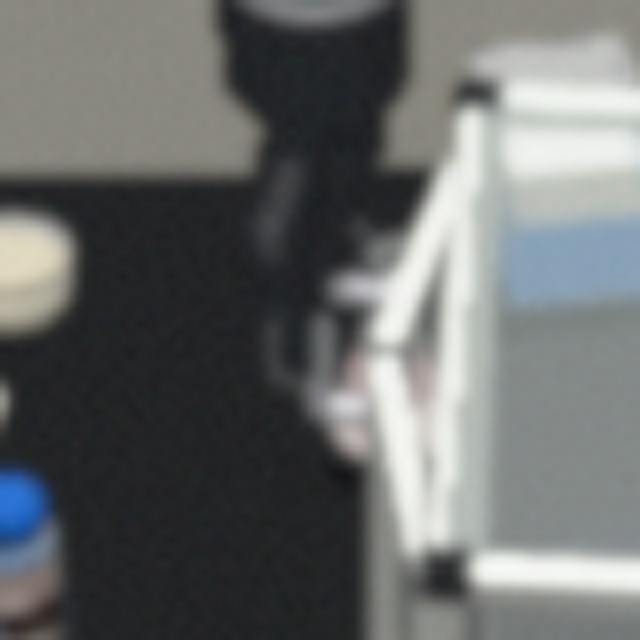

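Request:
play_rows --pt "0 0 0 0 0 0 20" --pt "0 0 0 0 0 0 4" --pt "0 0 0 0 0 0 4" --pt "0 0 0 0 0 0 4" --pt "0 0 0 0 0 0 4" --force 40

```text
time: 10.2
eef_pos: [0.5325, 0.0558, 0.2284]
eef_rot: [[-0.96, 0.279, 0.004], [0.279, 0.96, -0.001], [-0.005, -0.0, -1.0]]
ft_force: [0.5, 0.3, -1.0]
gripper_width: 0.0088
```

```bash
python3 look.py b5 scene; python3 - <<'E'
from h import *
im=cv2.imread('pics/scene_b5_full.png')[120:200,200:280]; cv2.imwrite('pics/b5z.png',cv2.resize(im,None,fx=8,fy=8,interpolation=cv2.INTER_CUBIC))
E
```

```text
10.25 [0.53254906 0.05585518 0.22841215] [-1.300e-02  2.930e-01 -4.600e-02  1.227e+00 -1.000e-03  2.700e-01] [0.19 0.27 0.62]
```

View pics/b5z.png

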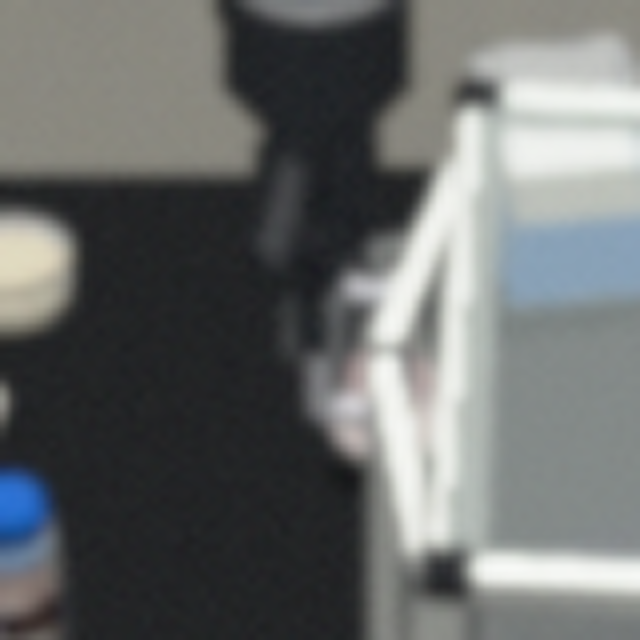

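Request:
play_rows --pt "8.4 4.3 0 0 0 5 4" --pt "8.4 4.3 0 0 0 5 4" --pt "8.4 4.3 0 0 0 5 4" --pt "8.4 4.3 0 0 0 5 4"

```text
time: 10.58
eef_pos: [0.5097, 0.0825, 0.2284]
eef_rot: [[-0.797, 0.603, 0.006], [0.603, 0.797, -0.007], [-0.009, -0.002, -1.0]]
ft_force: [-0.3, 0.0, 0.6]
gripper_width: 0.009
```

```bash
python3 look.py c1 scene; cat > arc.py <<'E'
from h import *
s=bot.observe(); J=np.array([.6017,.1387]); d=s['eef_pos'][:2]-J; R=s['eef_rot']
r=np.hypot(*d); th=np.degrees(np.arctan2(-d[0],-d[1])); yaw=np.degrees(np.arctan2(R[1,0],R[0,0]))
a=th-24.66-4.5
print('r',r.round(4),'a',np.radians(a).round(3),'yaw err (want 0)',(yaw%360-(180-4.5-a)).round(2),'z',s['eef_pos'][2],'tilt',R[:,2].round(3),'F',s['ft_force'].round(1),s['gripper_width'],s['joint_pos'].round(2))
E
python3 arc.py
```

```text
10.6333 [0.50847403 0.08446005 0.22840098] [ 0.044  0.253 -0.1    1.213 -0.004  0.693] [-2.4   1.58  2.03]
r 0.1079 a 0.535 yaw err (want 0) -2.04 z 0.22840097963919898 tilt [ 0.005 -0.004 -1.   ] F [-2.4  1.6  2. ] 0.009083953846664978 [ 0.04  0.25 -0.1   1.21 -0.    0.69]
```

View pics/c1.png

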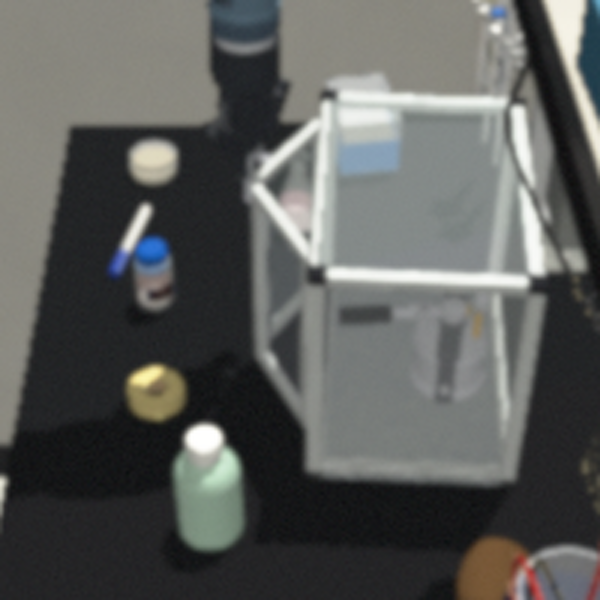

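Works: the fold has come out, fold corner at crop (258,185). Continue on the arc.

Request:
play_rows --pt "8.4 4.3 0 0 0 4.5 4" --pt "8.4 4.3 0 0 0 4.5 4" --pt "8.4 4.3 0 0 0 4.5 4" --pt "8.4 4.3 0 0 0 4.5 4" --pt "8.4 4.3 0 0 0 4.5 4"

```text
time: 11.05
eef_pos: [0.4947, 0.1264, 0.2284]
eef_rot: [[-0.494, 0.869, 0.005], [0.869, 0.494, -0.013], [-0.014, -0.002, -1.0]]
ft_force: [0.5, -3.6, 0.6]
gripper_width: 0.0091
```

```bash
python3 arc.py
```

```text
r 0.1077 a 0.947 yaw err (want 0) -1.62 z 0.22840984426310196 tilt [ 0.005 -0.013 -1.   ] F [ 0.5 -3.6  0.6] 0.009095750573867424 [ 0.13  0.24 -0.11  1.21 -0.01  1.19]
```

Request:
play_rows --pt "8.4 4.3 0 0 0 4.7 4" --pt "8.4 4.3 0 0 0 4.7 4" --pt "8.4 4.3 0 0 0 4.7 4" --pt "8.4 4.3 0 0 0 4.7 4" --pt "8.4 4.3 0 0 0 4.7 4"

```text
time: 11.47
eef_pos: [0.4994, 0.1716, 0.2284]
eef_rot: [[-0.091, 0.996, 0.003], [0.996, 0.092, -0.019], [-0.019, 0.002, -1.0]]
ft_force: [-0.5, -2.8, 2.2]
gripper_width: 0.009
```

```bash
python3 arc.py
```

```text
r 0.1075 a 1.373 yaw err (want 0) -1.57 z 0.22836853003205937 tilt [ 0.003 -0.019 -1.   ] F [-0.5 -2.8  2.2] 0.009033486966615276 [ 0.22  0.28 -0.06  1.23 -0.02  1.7 ]
```

Request:
play_rows --pt "6 3 0 0 0 3 4" --pt "5 2.5 0 0 0 2.5 4" --pt "3 1.5 0 0 0 0 4" --pt "2 1 0 0 0 0 4"

```text
time: 11.8
eef_pos: [0.5039, 0.1833, 0.2283]
eef_rot: [[0.008, 1.0, -0.003], [0.999, -0.008, -0.032], [-0.032, -0.002, -0.999]]
ft_force: [-3.9, -8.7, 2.5]
gripper_width: 0.009
```

```bash
python3 arc.py; python3 look.py c2
```

```text
r 0.1075 a 1.489 yaw err (want 0) -0.61 z 0.22830942087000888 tilt [-0.003 -0.032 -0.999] F [-3.9 -8.7  2.5] 0.009015843102769937 [ 0.25  0.31 -0.02  1.25 -0.03  1.83]
11.9 [0.5038787  0.18325557 0.22826841] [ 0.248  0.31  -0.024  1.248 -0.03   1.827] [-3.26 -8.15  4.4 ]
```

View pics/c2.png

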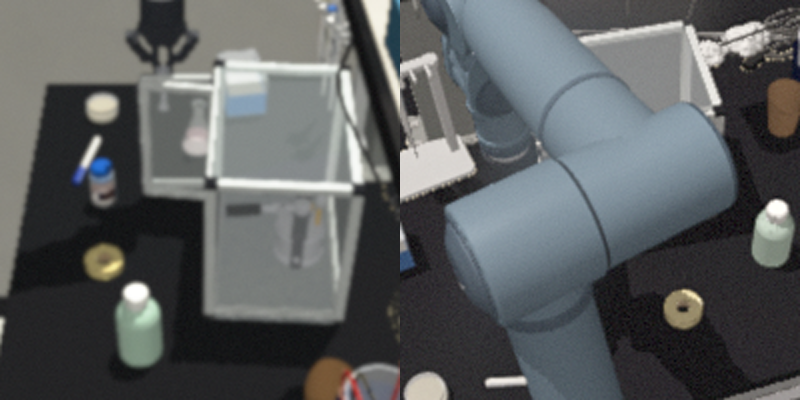

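Request:
play_rows --pt "0 0 0 0 0 0 30" --pt "0 0 0 0 0 0 36" --pt "0 0 0 0 0 0 36" --pt "0 0 -20 0 0 0 36" --pt "0 0 -30 0 0 0 36" --pt "0 0 -30 0 0 0 36" --pt "0 0 -15 0 0 0 36" --pt "0 0 0 0 0 0 10"

```text
time: 12.57
eef_pos: [0.5035, 0.1869, 0.3242]
eef_rot: [[0.0, 1.0, -0.008], [1.0, -0.001, -0.029], [-0.029, -0.008, -1.0]]
ft_force: [0.2, -0.0, -0.2]
gripper_width: 0.0249
```

```bash
python3 - <<'E'
from h import *
S=lambda x,y:np.array([160+x/3.3,110+y/3.3])
for z in (.1,.11,.12): print(z,atz('scene',S(340,313),z),atz('scene',S(397,313),z),atz('scene',S(465,308),z), atz('top',[239.5,180.5],z))
print(tri(S(465,308),[239.5,180.5]))
imaging.capture('scene')
for l in ['screw_axis','handle_grip','vessel','jamb_pin','fold_edge','pull_bar','small_bottle']:
    print(l,[(np.round(q['uv'],1).tolist(),round(float(q['confidence']),2)) for q in nets.pinpoint(l,'scene')[:2]])
im=imaging.capture('scene')[:,:,::-1]; cv2.imwrite('pics/c3z.png',cv2.resize(im[130:250,220:340],None,fx=5,fy=5,interpolation=cv2.INTER_CUBIC))
s=bot.observe();print(s['time'],s['eef_pos'],s['eef_rot'].round(3))
E
```

```text
0.1 [ 0.60704197 -0.01114131  0.1       ] [ 0.66520135 -0.01228289  0.1       ] [ 0.73555485 -0.00610167  0.1       ] [ 0.71618335 -0.01989046  0.1       ]
0.11 [ 0.60629885 -0.02198014  0.11      ] [ 0.6638806  -0.02311038  0.11      ] [ 0.73353534 -0.01699055  0.11      ] [ 0.70780945 -0.01790704  0.11      ]
0.12 [ 0.60555573 -0.03281897  0.12      ] [ 0.66255984 -0.03393788  0.12      ] [ 0.73151583 -0.02787944  0.12      ] [ 0.69943556 -0.01592362  0.12      ]
(array([ 0.72687718, -0.01708318,  0.10136517]), np.float64(0.019563763109918156))
screw_axis []
handle_grip []
vessel []
jamb_pin []
fold_edge [([217.7, 140.7], 0.83)]
pull_bar [([233.4, 134.9], 0.95)]
small_bottle [([202.3, 196.1], 0.48)]
13.0167 [0.5013132  0.18606275 0.31996196] [[ 0.001  1.    -0.015]
 [ 1.    -0.001 -0.032]
 [-0.032 -0.015 -0.999]]
```

View pics/c3z.png

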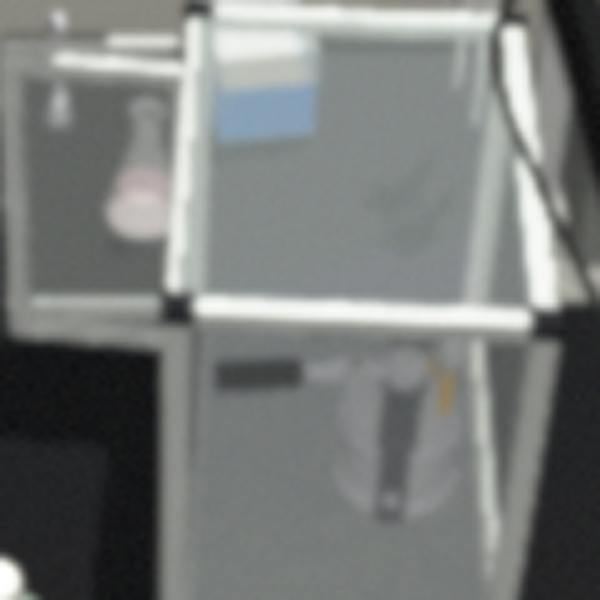

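```bash
python3 - <<'E'
from h import *
im=cv2.resize(cv2.imread('pics/top0.png')[150:250,180:300],None,fx=6,fy=6,interpolation=cv2.INTER_CUBIC)
def pt(X,c):
    for x in X:
        uv=(proj('top',x)[0]-(180,150))*6+3; cv2.circle(im,tuple(int(v) for v in uv),3,c,-1); print(x,uv.round(0))
pt([[.606,-.022,.11],[.664,-.023,.11]],(0,0,255)); pt([[.7335,-.017,.11]],(0,255,0)); pt([[.745,-.017,.11]],(255,0,0))
pt([[.735,-.017-.055,.094],[.735,-.017+.055,.094]],(0,255,255))
cv2.imwrite('pics/o3.png',im)
E
```

```text
[0.606, -0.022, 0.11] [415. 311.]
[0.664, -0.023, 0.11] [389. 237.]
[0.7335, -0.017, 0.11] [347. 156.]
[0.745, -0.017, 0.11] [342. 142.]
[0.735, -0.07200000000000001, 0.094] [433. 151.]
[0.735, 0.038, 0.094] [261. 192.]
```

View pics/o3.png

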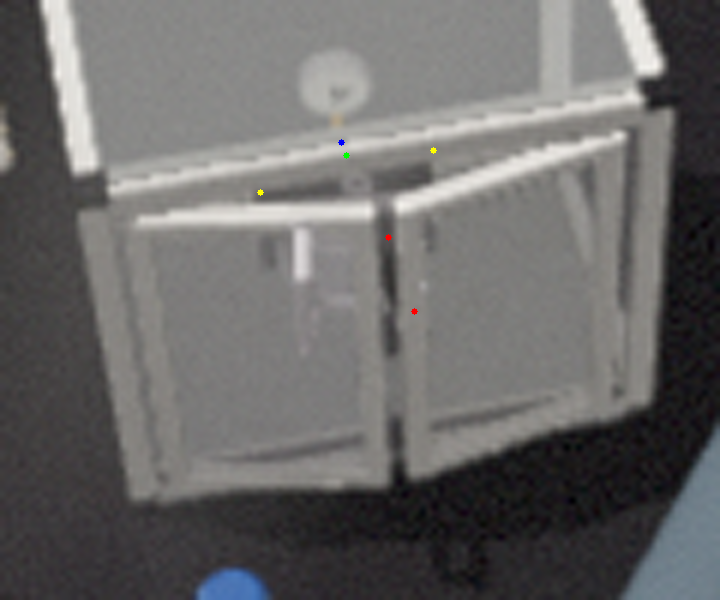

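```bash
cat >> h.py <<'E'
def tilt(deg,yawdeg=0):
    t=np.radians(deg); y=np.radians(yawdeg)
    z=np.array([np.sin(t),0,-np.cos(t)]); Y=np.array([0,1,0]); X=np.cross(Y,z)
    return Ro.from_euler('z',y).as_matrix()@np.stack([X,Y,z],1)
E
python3 - <<'E'
from h import *
s=bot.observe(); print(s['eef_pos'],s['time'])
plan([.45,-.03,.33],tilt(45),claw=0,n=16)
E
```

```text
[0.5013132  0.18606275 0.31996196] 13.0167
16 [[-13.5, -3.2, -0.2, -2.32, -2.15, -5.26, 0], [-13.2, -4.4, 0.2, -2.32, -2.15, -5.26, 0], [-12.7, -5.6, 0.5, -2.32, -2.15, -5.26, 0], [-12.1, -6.8, 0.7, -2.32, -2.15, -5.26, 0], [-11.4, -7.9, 0.8, -2.32, -2.15, -5.26, 0], [-10.6, -8.9, 0.9, -2.32, -2.15, -5.26, 0], [-9.7, -9.9, 0.9, -2.32, -2.15, -5.26, 0], [-8.7, -10.8, 0.8, -2.32, -2.15, -5.26, 0], [-7.7, -11.6, 0.7, -2.32, -2.15, -5.26, 0], [-6.5, -12.2, 0.5, -2.32, -2.15, -5.26, 0], [-5.4, -12.8, 0.2, -2.32, -2.15, -5.26, 0], [-4.2, -13.2, -0.2, -2.32, -2.15, -5.26, 0], [-3.0, -13.6, -0.6, -2.32, -2.15, -5.26, 0], [-1.7, -13.7, -1.0, -2.32, -2.15, -5.26, 0], [-0.5, -13.8, -1.6, -2.32, -2.15, -5.26, 0], [0.7, -13.7, -2.1, -2.32, -2.15, -5.26, 0]]
```

Request:
play_rows --pt "-13.5 -3.2 -1 -2.3 -2.1 -5.3 0" --pt "-13.2 -4.4 0 -2.3 -2.1 -5.3 0" --pt "-12.7 -5.6 0.5 -2.3 -2.1 -5.3 0" --pt "-12.1 -6.8 0.7 -2.3 -2.1 -5.3 0" --pt "-11.4 -7.9 0.8 -2.3 -2.1 -5.3 0" --pt "-10.6 -8.9 0.9 -2.3 -2.1 -5.3 0" --pt "-9.7 -9.9 0.9 -2.3 -2.1 -5.3 0" --pt "-8.7 -10.8 0.8 -2.3 -2.1 -5.3 0"

```text
time: 13.68
eef_pos: [0.4774, 0.0747, 0.3207]
eef_rot: [[-0.637, 0.671, 0.38], [0.661, 0.729, -0.177], [-0.396, 0.138, -0.908]]
ft_force: [0.5, 0.0, 0.1]
gripper_width: 0.0001
```

```bash
python3 - <<'E'
from h import *
print(bot.observe()['joint_pos'].round(2))
plan([.45,-.04,.33],tilt(45),claw=0)
E
```

```text
[ 0.18 -0.12 -0.37  0.97 -0.25  0.91]
7 [[-8.9, -14.4, 0.2, -2.54, -2.5, -5.65, 0], [-7.4, -15.2, -0.1, -2.54, -2.5, -5.65, 0], [-5.9, -15.8, -0.5, -2.54, -2.5, -5.65, 0], [-4.3, -16.3, -1.0, -2.54, -2.5, -5.65, 0], [-2.8, -16.6, -1.6, -2.54, -2.5, -5.65, 0], [-1.2, -16.7, -2.2, -2.54, -2.5, -5.65, 0], [0.3, -16.6, -2.9, -2.54, -2.5, -5.65, 0]]
```

Request:
play_rows --pt "-8.9 -14.4 0 -2.5 -2.5 -5.6 0" --pt "-7.4 -15.2 0 -2.5 -2.5 -5.6 0" --pt "-5.9 -15.8 -0.5 -2.5 -2.5 -5.6 0" --pt "-4.3 -16.3 -1 -2.5 -2.5 -5.6 0" --pt "-2.8 -16.6 -1.6 -2.5 -2.5 -5.6 0" --pt "-1.2 -16.7 -2.2 -2.5 -2.5 -5.6 0" --pt "0.3 -14 -3 -2.5 -2.5 -5.6 0" --pt "0 0 0 0 0 0 0"

```text
time: 14.35
eef_pos: [0.4453, -0.0381, 0.3262]
eef_rot: [[-0.704, -0.006, 0.71], [-0.013, 1.0, -0.005], [-0.71, -0.013, -0.704]]
ft_force: [-0.5, -0.8, -0.2]
gripper_width: 0.0002
```

```bash
python3 - <<'E'
from h import *
s=bot.observe();print(s['joint_pos'].round(2),s['eef_pos'],s['eef_rot'].round(3))
plan([.50,-.065,.245],tilt(45),claw=0,step=30)
im=imaging.capture('scene')[:,:,::-1];cv2.imwrite('pics/d1.png',cv2.resize(im[80:260,150:350],None,fx=3,fy=3,interpolation=cv2.INTER_CUBIC))
im=imaging.capture('top')[:,:,::-1];cv2.imwrite('pics/d1t.png',im)
E
```

```text
[-0.44 -0.56 -0.84  0.55  0.3  -0.33] [ 0.44533503 -0.03810137  0.3261754 ] [[-0.704 -0.006  0.71 ]
 [-0.013  1.    -0.005]
 [-0.71  -0.013 -0.704]]
4 [[4.9, -6.5, 24.0, -0.07, 0.06, 0.19, 0], [4.8, -6.6, 24.0, -0.07, 0.06, 0.19, 0], [4.8, -6.6, 24.0, -0.07, 0.06, 0.19, 0], [4.7, -6.7, 24.0, -0.07, 0.06, 0.19, 0]]
```

View pics/d1.png

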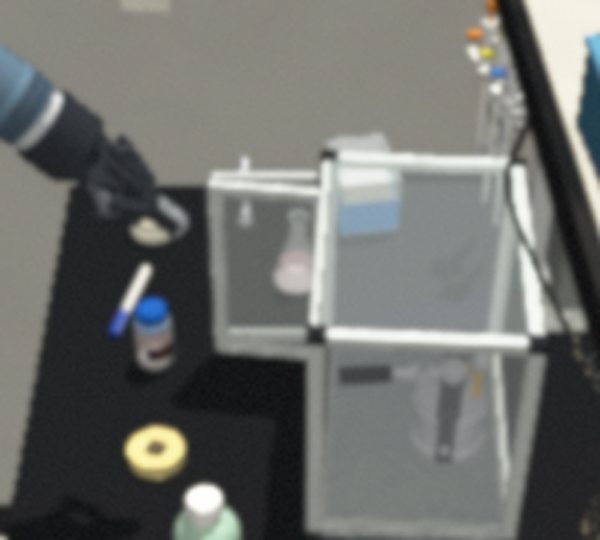

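View pics/d1t.png

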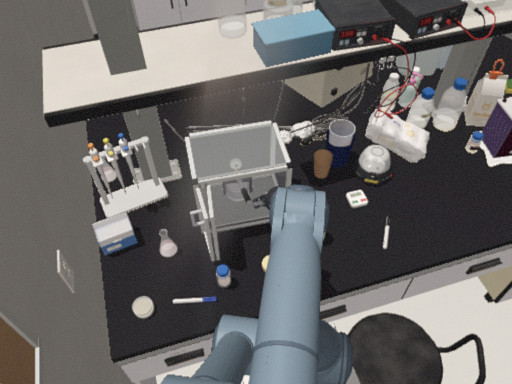

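```bash
python3 - <<'E'
from h import *
im=cv2.resize(cv2.imread('pics/d1t.png')[150:250,180:300],None,fx=6,fy=6,interpolation=cv2.INTER_CUBIC)
for X,c in [([.606,-.022,.11],(0,0,255)),([.664,-.023,.11],(0,0,255)),([.7355,-.0175,.11],(0,255,0)),([.701,-.0185,.11],(255,0,0))]:
    uv=(proj('top',X)[0]-(180,150))*6+3; cv2.circle(im,tuple(int(v) for v in uv),2,c,-1)
cv2.imwrite('pics/d1tz.png',im)
E
```

```text
(no output)
```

View pics/d1tz.png

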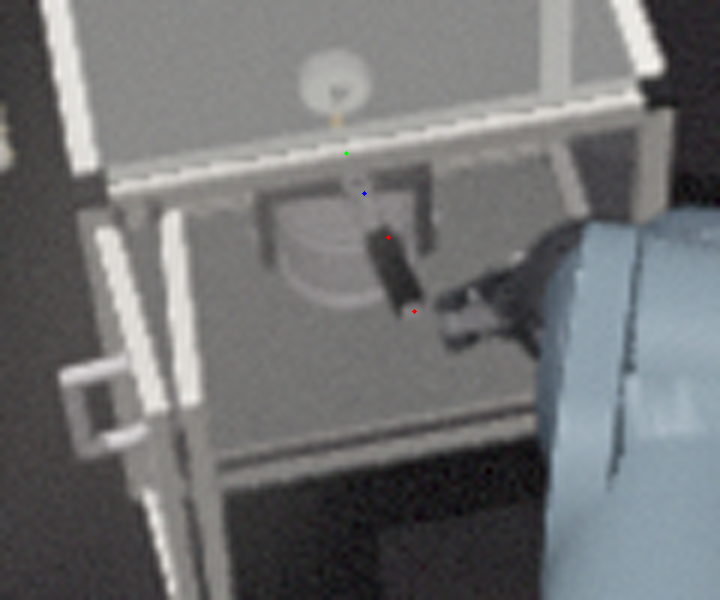

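Request:
play_rows --pt "4 -5 20 0 0 0 0" --pt "4.8 -6 24 0 0 0 0" --pt "4.8 -6 24 0 0 0 0" --pt "4.8 -5 24 0 0 0 0" --pt "0 0 8 0 0 0 0" --pt "0 0 0 0 0 0 0"

```text
time: 14.95
eef_pos: [0.5123, -0.0488, 0.2457]
eef_rot: [[-0.702, -0.018, 0.712], [-0.018, 1.0, 0.008], [-0.712, -0.007, -0.702]]
ft_force: [-1.2, 0.6, -0.3]
gripper_width: 0.0002
```

```bash
python3 - <<'E'
from h import *
s=bot.observe();print(s['joint_pos'].round(2),s['eef_pos'],s['eef_rot'].round(3))
plan([.64,-.06,.097],tilt(45),claw=0,step=30)
E
```

```text
[-0.39 -0.32 -0.95  0.19  0.28 -0.3 ] [ 0.51229801 -0.04882093  0.24571263] [[-0.702 -0.018  0.712]
 [-0.018  1.     0.008]
 [-0.712 -0.007 -0.702]]
7 [[2.4, -1.8, 27.9, 0.06, 0.06, 0.14, 0], [2.3, -1.8, 27.9, 0.06, 0.06, 0.14, 0], [2.3, -1.7, 27.9, 0.06, 0.06, 0.14, 0], [2.3, -1.7, 27.9, 0.06, 0.06, 0.14, 0], [2.2, -1.7, 27.9, 0.06, 0.06, 0.14, 0], [2.2, -1.6, 27.9, 0.06, 0.06, 0.14, 0], [2.2, -1.6, 27.9, 0.06, 0.06, 0.14, 0]]
```

```bash
python3 - <<'E'
from h import *
D=[([0.377,0.081,1.274],[0.157,-0.553,0.231]),([.2098,-.155,1.2026],[.2053,-.4487,.229]),([-.0626,-.4522,1.174],[.3309,-.1419,.2294]),([.211,-.31,1.036],[.4609,.1445,.17]),([.238,-.368,.957],[.4655,.1237,.136]),([.174,-.675,.71],[.3829,.1298,.0611]),([.087,-.517,.956],[.3888,.13,.1488]),([.231,.052,1.395],[.503,.0612,.2986]),([.285,.118,1.413],[.5263,.0588,.2966]),([.281,-.05,1.248],[.5207,.0606,.2334]),([.293,-.048,1.226],[.5323,.0566,.2277])]
def f(p):
    a0,z0,L1,L2,c,h,e=p; out=[]
    for q,x in D:
        r=np.hypot(x[0],x[1]); t=q[0]-q[1]+q[2]  # =pi/2 down
        A=q[0]; B=q[0]-q[1]+c
        out+= [a0+L1*np.sin(A)+L2*np.sin(B)+h*np.cos(t)+e*np.sin(t)-r, z0+L1*np.cos(A)+L2*np.cos(B)-h*np.sin(t)+e*np.cos(t)-x[2]]
    return out
best=min((least_squares(f,[0,.3,.3,.3,c,.2,.05]) for c in (0,.8,1.57,2.3,-.8)),key=lambda r:r.cost)
print(best.x.round(4),np.abs(best.fun).max())
a0,z0,L1,L2,c,h,e=best.x
# tool h,e only identifiable together w/ a0,z0. Wrist location for the current pose
def wr(q): A=q[0];B=q[0]-q[1]+c; return np.array([a0+e+L1*np.sin(A)+L2*np.sin(B), z0+L1*np.cos(A)+L2*np.cos(B)-0*h])
now=wr([-.32,-.95]); prev=wr([-.56,-.84]); print(now,prev)
from scipy.optimize import fsolve
for k in (0,.05,.1,.15): print(k,fsolve(lambda q:wr(q)-now-np.array([k*.9,-k]),[-.3,-.9]))
E
```

```text
[-9.0000e-04  2.5900e-01  4.9280e-01 -3.9010e-01 -1.7609e+00  4.4440e-01
  6.1000e-03] 0.0005672136174732778
[0.20310436 0.56069317] [0.13190299 0.64152245]
0 [-0.32 -0.95]
0.05 [-0.13695532 -0.97850509]
0.1 [ 0.055689   -0.97403656]
0.15 [ 0.24468109 -0.93701338]
```

Request:
play_rows --pt "-14 -4 14 0 0 0 0" --pt "-17 -4 17 0 0 0 0" --pt "0 -3 17 0 0 0 0" --pt "8 0 22 0 0 0 0"

```text
time: 15.28
eef_pos: [0.5847, -0.0501, 0.2173]
eef_rot: [[-0.698, -0.029, 0.715], [-0.025, 1.0, 0.017], [-0.715, -0.006, -0.699]]
ft_force: [1.2, -1.0, -0.7]
gripper_width: 0.0001
```

```bash
python3 - <<'E'
from h import *
s=bot.observe();print(s['joint_pos'].round(3),s['eef_pos'],s['eef_rot'].round(3),s['ft_force'].round(1))
plan([.64,-.06,.097],tilt(45),claw=0,step=25)
E
```

```text
[-0.325 -0.115 -0.902  0.017  0.247 -0.257] [ 0.58465777 -0.05007669  0.21729917] [[-0.698 -0.029  0.715]
 [-0.025  1.     0.017]
 [-0.715 -0.006 -0.699]] [ 1.2 -1.  -0.7]
6 [[7.9, -1.8, 20.6, 0.16, 0.11, 0.24, 0], [7.9, -1.8, 20.6, 0.16, 0.11, 0.24, 0], [7.8, -1.8, 20.6, 0.16, 0.11, 0.24, 0], [7.8, -1.7, 20.6, 0.16, 0.11, 0.24, 0], [7.8, -1.7, 20.7, 0.16, 0.11, 0.24, 0], [7.7, -1.7, 20.7, 0.16, 0.11, 0.24, 0]]
```

Request:
play_rows --pt "5 -6 10 0 0 0 0" --pt "8 -5 18 0 0 0.5 0" --pt "8 -4 20 0 0 0.5 0" --pt "0 0 0 0 0 0 0"

```text
time: 15.62
eef_pos: [0.6103, -0.0556, 0.1674]
eef_rot: [[-0.699, -0.029, 0.714], [-0.014, 1.0, 0.027], [-0.715, 0.009, -0.699]]
ft_force: [-0.8, -0.8, -0.5]
gripper_width: -0.0001
```

```bash
python3 - <<'E'
from h import *
s=bot.observe();print(s['joint_pos'].round(3),s['eef_pos'],s['eef_rot'].round(3),s['ft_force'].round(1))
plan([.64,-.06,.097],tilt(45),claw=0,step=25)
for n,b in (('scene',(150,350,80,260)),('top',(180,300,150,250))):
    im=imaging.capture(n)[:,:,::-1];cv2.imwrite(f'pics/d2{n}.png',cv2.resize(im[b[2]:b[3],b[0]:b[1]],(600,540),interpolation=cv2.INTER_CUBIC))
E
```

```text
[-0.325  0.027 -0.934 -0.153  0.257 -0.247] [ 0.61034451 -0.05563052  0.16739279] [[-0.699 -0.029  0.714]
 [-0.014  1.     0.027]
 [-0.715  0.009 -0.699]] [-0.8 -0.8 -0.5]
4 [[7.4, -1.5, 17.6, 0.39, 0.16, 0.2, 0], [7.4, -1.4, 17.6, 0.39, 0.16, 0.2, 0], [7.3, -1.3, 17.6, 0.39, 0.16, 0.2, 0], [7.3, -1.2, 17.7, 0.39, 0.16, 0.2, 0]]
```

View pics/d2scene.png

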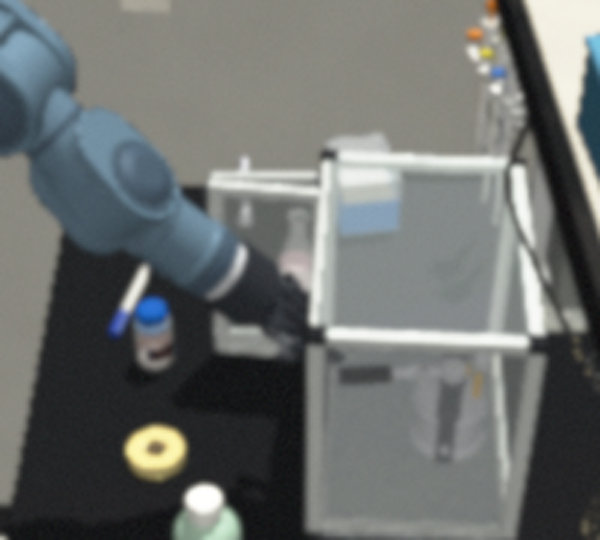

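View pics/d2top.png

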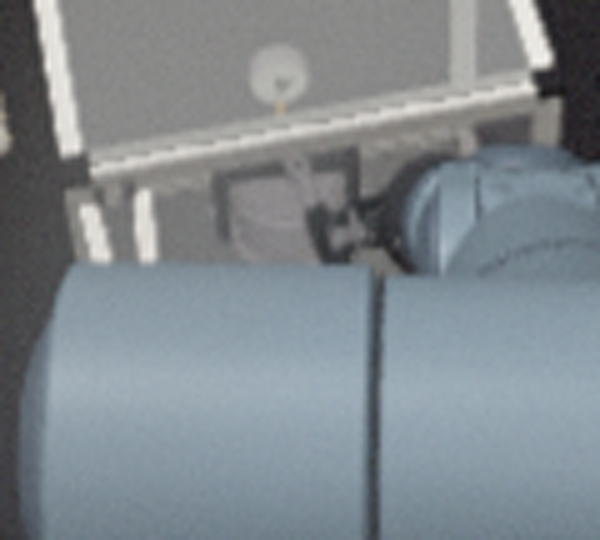

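Request:
play_rows --pt "6 -4 14 0.4 0 0.2 0" --pt "7.5 -3 18 0.4 0 0.2 0" --pt "7.5 -2 18 0.4 0 0.2 0" --pt "6 -1 12 0.4 0 0 0" --pt "0 0 0 0 0 0 0"

```text
time: 16.13
eef_pos: [0.6439, -0.0612, 0.1187]
eef_rot: [[-0.686, -0.008, 0.728], [-0.012, 1.0, 0.0], [-0.728, -0.008, -0.686]]
ft_force: [-1.5, -0.3, -0.1]
gripper_width: 0.0001
```

```bash
cat > look2.py <<'E'
from h import *
import sys
t=sys.argv[1]
s=bot.observe();print(s['time'],s['joint_pos'].round(3),s['eef_pos'].round(4),s['eef_rot'].round(3).tolist(),s['ft_force'].round(1))
o=[]
for n,b in (('scene',(230,330,160,260)),('top',(200,280,150,230))):
    im=imaging.capture(n)[:,:,::-1];o.append(cv2.resize(im[b[2]:b[3],b[0]:b[1]],(400,400),interpolation=cv2.INTER_CUBIC))
cv2.imwrite(f'pics/{t}.png',np.hstack(o))
E
python3 look2.py e1
```

```text
16.1333 [-0.296  0.192 -0.955 -0.369  0.214 -0.218] [ 0.6439 -0.0612  0.1187] [[-0.686, -0.008, 0.728], [-0.012, 1.0, 0.0], [-0.728, -0.008, -0.686]] [-1.5 -0.3 -0.1]
```

View pics/e1.png

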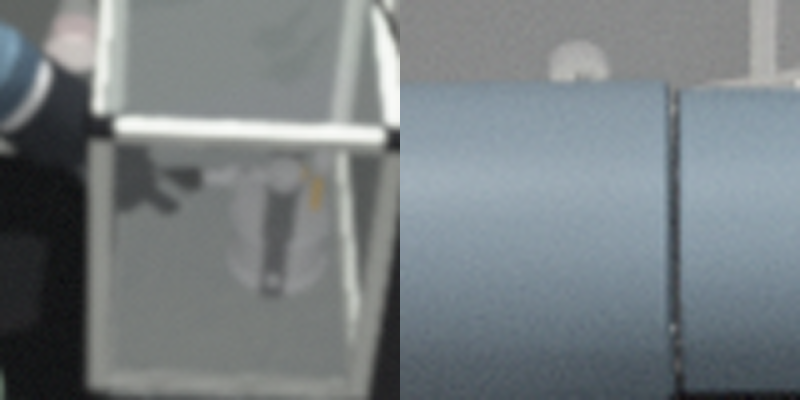

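Request:
play_rows --pt "6 0 5 0 0.8 0 0" --pt "8 0 7 0 0.5 0 0" --pt "2 0 2 0 0 0 0" --pt "0 4 0 0 0 0 0" --pt "0 4 0 0 0 0 0"

```text
time: 16.65
eef_pos: [0.6456, -0.054, 0.1042]
eef_rot: [[-0.696, -0.008, 0.718], [-0.013, 1.0, -0.002], [-0.718, -0.011, -0.696]]
ft_force: [0.1, 0.6, -0.1]
gripper_width: 0.0002
```

```bash
python3 look2.py e2
```

```text
16.65 [-0.275  0.223 -0.956 -0.39   0.194 -0.207] [ 0.6456 -0.054   0.1042] [[-0.696, -0.008, 0.718], [-0.013, 1.0, -0.002], [-0.718, -0.011, -0.696]] [ 0.1  0.6 -0.1]
```

View pics/e2.png

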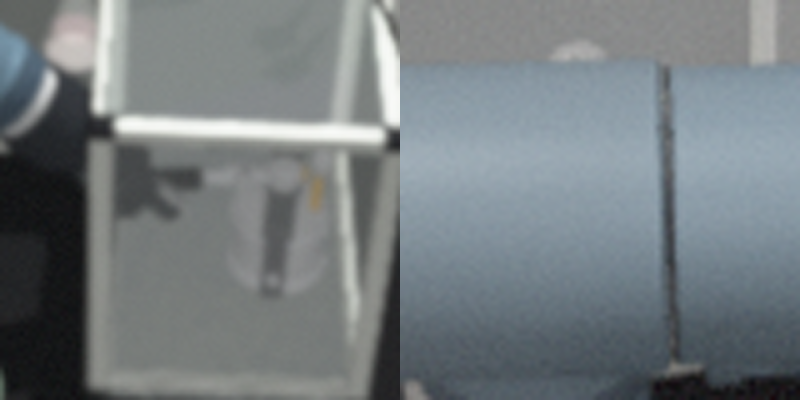

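Request:
play_rows --pt "1 3 1 0 0 0 0" --pt "1 3 1 0 0 0 0" --pt "1 3 1 0 0 0 0"

```text
time: 17.0
eef_pos: [0.6459, -0.044, 0.1005]
eef_rot: [[-0.695, -0.009, 0.719], [-0.014, 1.0, -0.002], [-0.719, -0.011, -0.695]]
ft_force: [0.8, 0.5, -0.4]
gripper_width: -0.0003
```

Request:
play_rows --pt "0 4 0 0 0 0 0" --pt "0 4 0 0 0 0 0"

```text
time: 17.17
eef_pos: [0.6454, -0.0386, 0.0999]
eef_rot: [[-0.696, -0.002, 0.718], [-0.013, 1.0, -0.01], [-0.718, -0.016, -0.696]]
ft_force: [-5.0, -6.2, 3.2]
gripper_width: 0.0003
```

Request:
play_rows --pt "0 4 0 0 0 0 0" --pt "0 4 0 0 0 0 0"

```text
time: 17.33
eef_pos: [0.645, -0.0342, 0.0999]
eef_rot: [[-0.697, 0.007, 0.717], [-0.012, 1.0, -0.021], [-0.717, -0.023, -0.696]]
ft_force: [-3.6, -5.9, 4.2]
gripper_width: 0.0001
```

Request:
play_rows --pt "0 4.5 0 -0.5 0 0 0" --pt "0 4.5 0 -0.5 0 0 0"

```text
time: 17.5
eef_pos: [0.6447, -0.0289, 0.1001]
eef_rot: [[-0.697, 0.003, 0.717], [-0.01, 1.0, -0.014], [-0.717, -0.017, -0.697]]
ft_force: [-2.9, -6.1, 1.7]
gripper_width: 0.0004
```

Request:
play_rows --pt "0 4.5 0 -0.5 0 0 0" --pt "0 4.5 0 -0.5 0 0 0"

```text
time: 17.67
eef_pos: [0.6448, -0.0243, 0.1003]
eef_rot: [[-0.697, 0.001, 0.717], [-0.008, 1.0, -0.009], [-0.717, -0.012, -0.697]]
ft_force: [-0.8, -6.8, -0.5]
gripper_width: -0.0004
```

Request:
play_rows --pt "0 4.5 0 -0.5 0 0 0" --pt "0 4.5 0 -0.5 0 0 0"

```text
time: 17.83
eef_pos: [0.6449, -0.0202, 0.1003]
eef_rot: [[-0.697, -0.001, 0.717], [-0.006, 1.0, -0.005], [-0.717, -0.007, -0.697]]
ft_force: [-0.0, -8.0, -2.3]
gripper_width: -0.0002
```

```bash
python3 look2.py e3
```

```text
17.8333 [-0.195  0.227 -0.971 -0.417  0.135 -0.142] [ 0.6449 -0.0202  0.1003] [[-0.697, -0.001, 0.717], [-0.006, 1.0, -0.005], [-0.717, -0.007, -0.697]] [-0.  -8.  -2.3]
```

View pics/e3.png

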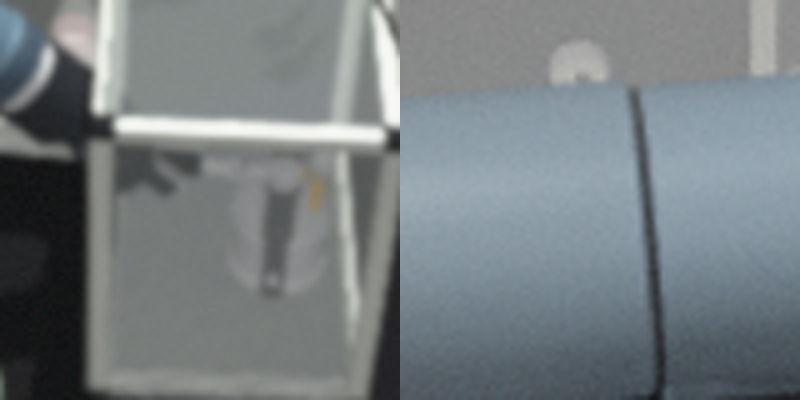

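Request:
play_rows --pt "0 4.5 0 -0.2 0 0 0" --pt "0 4.5 0 -0.2 0 0 0"

```text
time: 18.1
eef_pos: [0.6452, -0.0167, 0.1003]
eef_rot: [[-0.698, 0.006, 0.716], [-0.003, 1.0, -0.012], [-0.716, -0.01, -0.698]]
ft_force: [-0.3, -8.2, -0.5]
gripper_width: -0.0003
```

Request:
play_rows --pt "0 4.5 0 0 0 0 0" --pt "0 4.5 0 0 0 0 0"

```text
time: 18.27
eef_pos: [0.6455, -0.0136, 0.1003]
eef_rot: [[-0.698, 0.02, 0.716], [0.0, 1.0, -0.027], [-0.716, -0.019, -0.698]]
ft_force: [-0.8, -8.7, -0.3]
gripper_width: 0.0005
```

Request:
play_rows --pt "0 4.5 0 0 0 0 0" --pt "0 4.5 0 0 0 0 0"

```text
time: 18.43
eef_pos: [0.6457, -0.0105, 0.1003]
eef_rot: [[-0.698, 0.033, 0.715], [0.003, 0.999, -0.044], [-0.716, -0.028, -0.698]]
ft_force: [-0.8, -8.4, 0.9]
gripper_width: -0.0001
```

```bash
python3 look2.py e4
```

```text
18.4333 [-0.143  0.228 -0.971 -0.426  0.059 -0.097] [ 0.6457 -0.0105  0.1003] [[-0.698, 0.033, 0.715], [0.003, 0.999, -0.044], [-0.716, -0.028, -0.698]] [-0.8 -8.4  0.9]
```

View pics/e4.png

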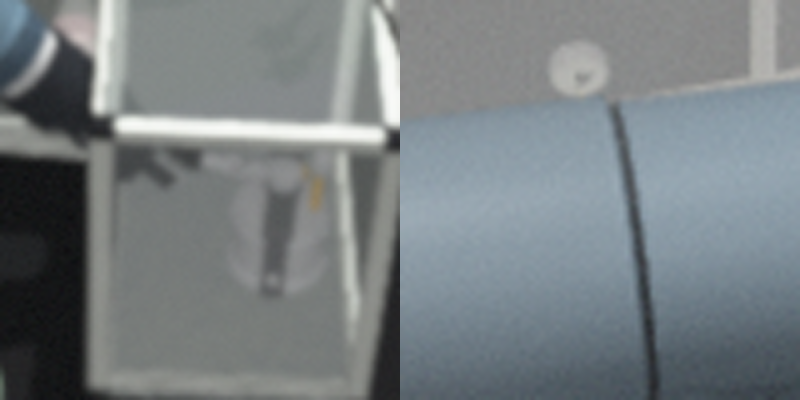

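Request:
play_rows --pt "0 4.5 0 -1 0 0 0" --pt "0 4.5 0 -1 0 0 0"

```text
time: 18.7
eef_pos: [0.6463, -0.0067, 0.1004]
eef_rot: [[-0.698, 0.02, 0.716], [0.005, 1.0, -0.022], [-0.716, -0.012, -0.698]]
ft_force: [1.8, -9.4, -1.0]
gripper_width: -0.0003
```

Request:
play_rows --pt "0 4.5 0 -1 0 0 0" --pt "0 4.5 0 -1 0 0 0"

```text
time: 18.87
eef_pos: [0.6469, -0.004, 0.1003]
eef_rot: [[-0.698, 0.008, 0.716], [0.008, 1.0, -0.003], [-0.716, 0.003, -0.698]]
ft_force: [1.1, -8.8, -1.4]
gripper_width: 0.0001
```

```bash
python3 look2.py e5; python3 - <<'E'
from h import *
im=imaging.capture('scene')[:,:,::-1]; cv2.imwrite('pics/e5z.png',cv2.resize(im[185:225,255:315],None,fx=12,fy=12,interpolation=cv2.INTER_CUBIC))
E
```

```text
18.8667 [-0.157  0.229 -0.967 -0.417  0.109 -0.102] [ 0.6469 -0.004   0.1003] [[-0.698, 0.008, 0.716], [0.008, 1.0, -0.003], [-0.716, 0.003, -0.698]] [ 1.1 -8.8 -1.4]
```

View pics/e5z.png

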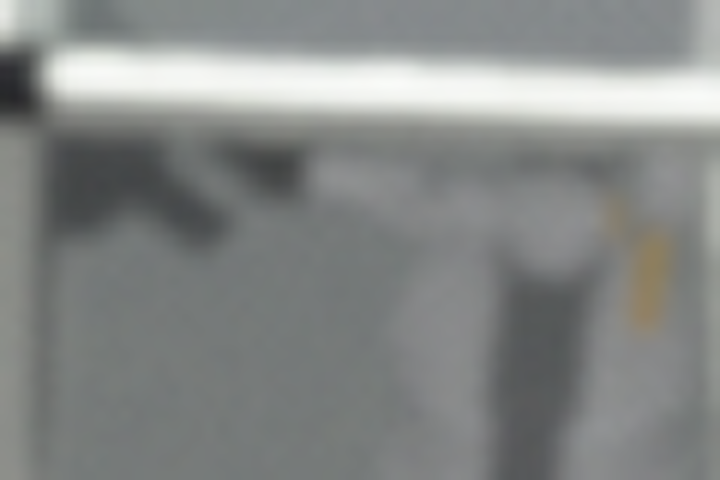

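```bash
python3 - <<'E'
from h import *
f=lambda x,y:atz('scene',[255+x/12-.5,185+y/12-.5],.11)
E=f(302,175);G=f(240,150);H=np.array([.7355,-.0175]); print(E,G, np.hypot(*(E[:2]-H)),np.degrees(np.arctan2(E[1]-H[1],H[0]-E[0])))
for s in (.1,.2,.3,.4):
  for b in (0,.1,.2,.35):
    t0=-.045; a=t0+s; k=H+.035*np.array([-np.cos(a),np.sin(a)]); e=k+.035*np.array([-np.cos(a+b),np.sin(a+b)]); print(s,b,proj('scene',[*e,.11])[0].round(1),proj('scene',[*k,.11])[0].round(1))
print([255+302/12,185+175/12])
E
```

```text
[0.66389848 0.00565354 0.11      ] [0.64710822 0.01657519 0.11      ] 0.07525200145935566 17.919471485889808
0.1 0 [280.6 202.9] [291.1 203.2]
0.1 0.1 [280.6 202.2] [291.1 203.2]
0.1 0.2 [280.8 201.5] [291.1 203.2]
0.1 0.35 [281.2 200.5] [291.1 203.2]
0.2 0 [280.7 201.5] [291.1 202.5]
0.2 0.1 [280.8 200.8] [291.1 202.5]
0.2 0.2 [281.  200.2] [291.1 202.5]
0.2 0.35 [281.6 199.2] [291.1 202.5]
0.3 0 [280.9 200.2] [291.2 201.8]
0.3 0.1 [281.2 199.5] [291.2 201.8]
0.3 0.2 [281.5 198.9] [291.2 201.8]
0.3 0.35 [282.2 198. ] [291.2 201.8]
0.4 0 [281.4 198.8] [291.4 201.1]
0.4 0.1 [281.7 198.2] [291.4 201.1]
0.4 0.2 [282.2 197.6] [291.4 201.1]
0.4 0.35 [283.  196.7] [291.4 201.1]
[280.1666666666667, 199.58333333333334]
```

```bash
python3 - <<'E'
from h import *
from scipy.optimize import brentq
H=np.array([.7355,-.0175])
for y in (-.0167,-.004,.0,.004):
  C=np.array([.6526,y+.0113])
  out=[]
  for s in (.1,.2,.3,.35,.4):
    def g(b):
        a=-.045+s;k=H+.035*np.array([-np.cos(a),np.sin(a)]);d=np.array([-np.cos(a+b),np.sin(a+b)]);n=np.array([-np.sin(a+b),-np.cos(a+b)]) # right side
        return (C-k)@n-.010
    try: b=brentq(g,-.6,1.2); out.append((s,round(b,3)))
    except Exception as ex: out.append((s,None))
  print(y,out)
E
```

```text
-0.0167 [(0.1, 0.36), (0.2, 0.189), (0.3, 0.017), (0.35, -0.07), (0.4, -0.155)]
-0.004 [(0.1, 0.579), (0.2, 0.42), (0.3, 0.255), (0.35, 0.171), (0.4, 0.087)]
0.0 [(0.1, 0.639), (0.2, 0.483), (0.3, 0.322), (0.35, 0.239), (0.4, 0.156)]
0.004 [(0.1, 0.693), (0.2, 0.542), (0.3, 0.384), (0.35, 0.303), (0.4, 0.221)]
```

Request:
play_rows --pt "0 4.5 0 -0.3 0 0 0" --pt "0 4.5 0 -0.3 0 0 0"

```text
time: 19.18
eef_pos: [0.6473, -0.002, 0.1002]
eef_rot: [[-0.698, 0.015, 0.715], [0.012, 1.0, -0.01], [-0.716, 0.001, -0.699]]
ft_force: [0.3, -9.4, -0.3]
gripper_width: 0.0001
```

Request:
play_rows --pt "0 4 0 -0.3 0 0 0" --pt "0 4 0 -0.3 0 0 0"

```text
time: 19.35
eef_pos: [0.6476, -0.0006, 0.1001]
eef_rot: [[-0.699, 0.023, 0.715], [0.015, 1.0, -0.017], [-0.715, -0.001, -0.699]]
ft_force: [-0.3, -9.3, -0.7]
gripper_width: -0.0001
```

Request:
play_rows --pt "0 5 0 -0.7 0 0 0" --pt "0 5 0 -0.7 0 0 0" --pt "0 5 0 -0.7 0 0 0"

```text
time: 19.6
eef_pos: [0.6486, 0.0042, 0.1003]
eef_rot: [[-0.699, 0.019, 0.715], [0.02, 1.0, -0.006], [-0.715, 0.01, -0.699]]
ft_force: [1.1, -9.6, -1.4]
gripper_width: -0.0002
```

```bash
python3 - <<'E'
from h import *
s=bot.observe();print(s['time'],s['eef_pos'],s['ft_force'].round(1),s['torque'].round(2))
im=imaging.capture('scene')[:,:,::-1]; cv2.imwrite('pics/e6z.png',cv2.resize(im[185:225,255:315],None,fx=12,fy=12,interpolation=cv2.INTER_CUBIC))
E
```

```text
19.6 [0.64864909 0.00423395 0.10032566] [ 1.1 -9.6 -1.4] [-1.24  0.62 -1.41]
```

View pics/e6z.png

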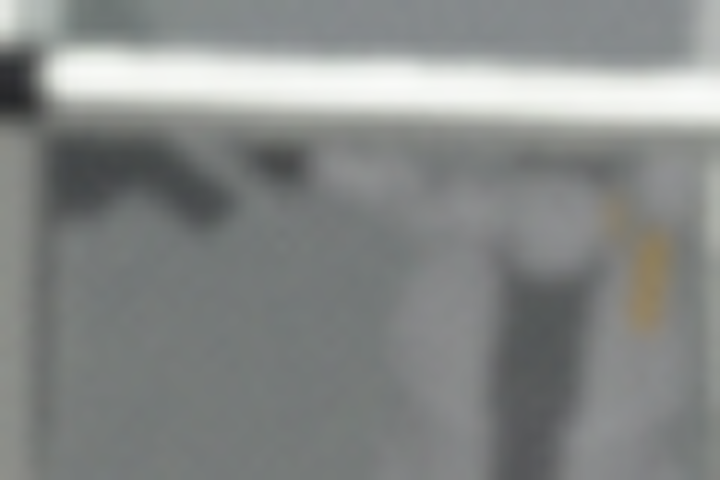

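Request:
play_rows --pt "0 -6 0 0 0 0 0" --pt "0 -8 0 0 0 0 0" --pt "-3 -8 -10 0 0 0 0" --pt "-6 -4 -22 0 0 0 0" --pt "-6 0 -22 0 0 0 0" --pt "-6 0 -22 0 0 0 0" --pt "-5 0 -20 0 0 0 0"

```text
time: 20.23
eef_pos: [0.5938, -0.0223, 0.1819]
eef_rot: [[-0.706, 0.015, 0.708], [0.021, 1.0, -0.0], [-0.708, 0.015, -0.706]]
ft_force: [0.7, 1.2, 0.6]
gripper_width: -0.0003
```

```bash
python3 - <<'E'
from h import *
s=bot.observe();print(s['joint_pos'].round(3),s['eef_pos'],s['eef_rot'].round(3),s['ft_force'].round(1))
plan([.56,-.05,.23],tilt(45),claw=0,step=25)
plan([.46,-.05,.31],tilt(45),claw=0,step=30,start=(np.array([.56,-.05,.23]),tilt(45)))
E
```

```text
[-0.229 -0.043 -0.949 -0.109  0.162 -0.142] [ 0.59384216 -0.02233721  0.18190621] [[-0.706  0.015  0.708]
 [ 0.021  1.    -0.   ]
 [-0.708  0.015 -0.706]] [0.7 1.2 0.6]
3 [[-3.6, -9.1, -19.3, -0.0, 0.03, -0.41, 0], [-3.5, -9.2, -19.3, -0.0, 0.03, -0.41, 0], [-3.4, -9.2, -19.3, -0.0, 0.03, -0.41, 0]]
5 [[2.8, 0.0, -25.5, 0.0, 0.0, 0.0, 0], [2.8, 0.0, -25.5, 0.0, 0.0, 0.0, 0], [2.8, 0.0, -25.5, 0.0, 0.0, 0.0, 0], [2.8, 0.0, -25.5, 0.0, 0.0, 0.0, 0], [2.8, 0.0, -25.5, 0.0, 0.0, 0.0, 0]]
```

Request:
play_rows --pt "-4 -6 -20 0 0 0 0" --pt "-4 -8 -22 0 0 0 0" --pt "-4 -8 -24 0 0 0 0" --pt "-4 -4 -26 0 0 0 0" --pt "-4 0 -28 0 0 0 0" --pt "-4 0 -28 0 0 0 0" --pt "-4 0 -25 0 0 0 0" --pt "0 0 0 0 0 0 0"

```text
time: 20.9
eef_pos: [0.4831, -0.0482, 0.3335]
eef_rot: [[-0.701, 0.009, 0.713], [0.018, 1.0, 0.006], [-0.713, 0.017, -0.701]]
ft_force: [-0.2, -0.2, 1.0]
gripper_width: -0.0002
```

```bash
python3 - <<'E'
from h import *
s=bot.observe();print(s['joint_pos'].round(3),s['eef_pos'],s['eef_rot'].round(3),s['ft_force'].round(1))
im=imaging.capture('top')[:,:,::-1]; cv2.imwrite('pics/f1.png',cv2.resize(im[150:250,180:300],None,fx=6,fy=6,interpolation=cv2.INTER_CUBIC))
im=imaging.capture('scene')[:,:,::-1]; cv2.imwrite('pics/f1s.png',cv2.resize(im[100:300,150:350],None,fx=3,fy=3,interpolation=cv2.INTER_CUBIC))
E
```

```text
[-0.429 -0.462 -0.784  0.505  0.306 -0.292] [ 0.48308674 -0.04816956  0.33353036] [[-0.701  0.009  0.713]
 [ 0.018  1.     0.006]
 [-0.713  0.017 -0.701]] [-0.2 -0.2  1. ]
```

View pics/f1.png

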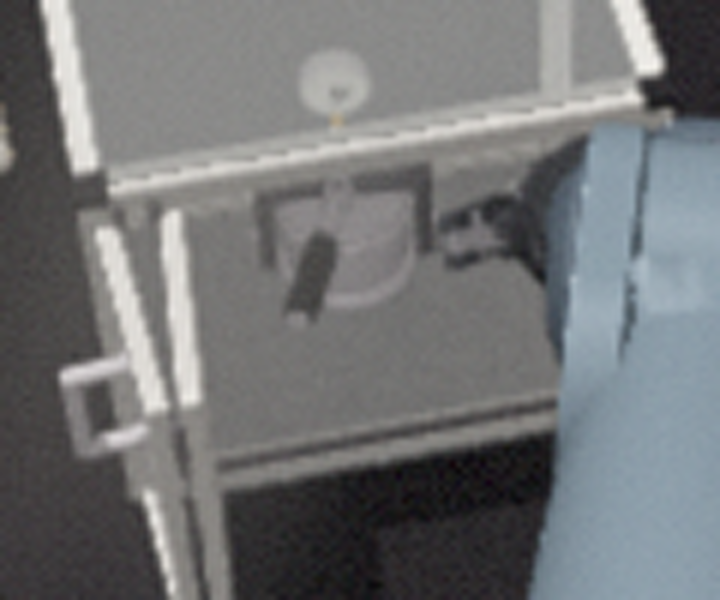

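View pics/f1s.png

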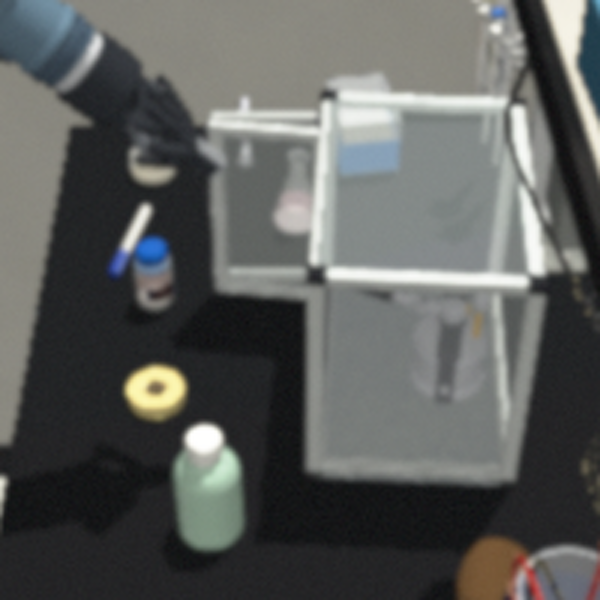

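```bash
python3 - <<'E'
from h import *
f=lambda x,y:atz('top',[180+x/6-.5,150+y/6-.5],.11)[:2]
for nm,i,o in (('before',(379,230),(410,312)),('after',(325,235),(298,314))):
    I=f(*i);O=f(*o);d=O-I; print(nm,I.round(4),O.round(4),np.hypot(*d).round(4),'heading',np.arctan2(d[1],-d[0]).round(3))
H=np.array([.7355,-.0150])
# fit screw + b for after, given before t0
I0,O0=f(379,230),f(410,312);I1,O1=f(325,235),f(298,314)
def model(Hx,Hy,t,b):
    k=np.array([Hx,Hy])+.035*np.array([-np.cos(t),np.sin(t)]);d=np.array([-np.cos(t+b),np.sin(t+b)]);return k+.035*d,k+.095*d
r=least_squares(lambda p:np.concatenate([model(p[0],p[1],p[2],0)[0]-I0,model(p[0],p[1],p[2],0)[1]-O0,model(p[0],p[1],p[3],p[4])[0]-I1,model(p[0],p[1],p[3],p[4])[1]-O1]),[.7355,-.0175,-.05,.25,.3])
print(r.x.round(3),'ds',r.x[3]-r.x[2],'b',r.x[4],r.fun.round(4))
E
```

```text
before [ 0.6712 -0.0192] [ 0.6062 -0.0191] 0.065 heading 0.002
after [0.6773 0.0125] [0.6246 0.0434] 0.061 heading 0.531
[ 0.739 -0.02   0.005  0.432  0.099] ds 0.42764757459808383 b 0.0986999357706406 [-0.0024 -0.0001  0.0025  0.     -0.0005  0.0003  0.0004 -0.0002]
```

```bash
python3 - <<'E'
from h import *
acc=np.mean([imaging.capture('top').astype(float) for _ in range(6)],0)[:,:,::-1]
np.save('pics/f2.npy',acc)
def z(im): 
    c=im[175:210,215:255].astype(float); c=(c-c.min())/(c.max()-c.min())*255
    return cv2.resize(np.clip((c-20)*1.6,0,255).astype(np.uint8),None,fx=10,fy=10,interpolation=cv2.INTER_CUBIC)
cv2.imwrite('pics/f2.png',np.hstack([z(cv2.imread('pics/d1t.png')),z(acc)]))
print(bot.observe()['time'])
E
```

```text
21.3
```

View pics/f2.png

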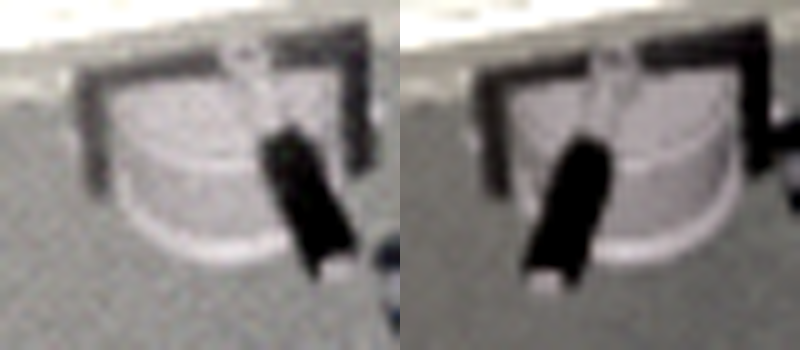

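```bash
python3 - <<'E'
from h import *
f=lambda x,y,z=.11:atz('top',[215+x/10-.5,175+y/10-.5],z)[:2]
B=[(243,52),(280,140),(332,262)];A=[(213,57),(192,140),(152,275)]
b=[f(*B[0],.118)]+[f(*x) for x in B[1:]]; a=[f(*A[0],.118)]+[f(*x) for x in A[1:]]
print(np.round(b,4).tolist(),np.round(a,4).tolist())
for nm,P in(('b',b),('a',a)):
    print(nm,[np.round(np.arctan2(P[j][1]-P[i][1],P[i][0]-P[j][0]),3) for i,j in((0,1),(1,2),(0,2))],[np.round(np.hypot(*(P[j]-P[i])),4) for i,j in((0,1),(1,2))])
print('knuckle disp',np.hypot(*(a[0]-b[0])),'ds~',np.hypot(*(a[0]-b[0]))/.035)
# fit
def model(h,t,bb):
    k=h+.035*np.array([-np.cos(t),np.sin(t)]);d=np.array([-np.cos(t+bb),np.sin(t+bb)]);return np.concatenate([k,k+.035*d,k+.095*d])
r=least_squares(lambda p:np.concatenate([model(p[:2],p[2],0)-np.concatenate(b),model(p[:2],p[3],p[4])-np.concatenate(a)]),[.7355,-.0175,-.05,.25,.3])
print(r.x.round(3),'ds',r.x[3]-r.x[2],'b',r.x[4],(r.fun*1000).round(1))
E
```

```text
[[0.7055, -0.015], [0.6684, -0.0178], [0.6097, -0.0196]] [[0.7066, -0.004], [0.678, 0.0122], [0.6233, 0.0418]]
b [np.float64(-0.075), np.float64(-0.032), np.float64(-0.049)] [np.float64(0.0373), np.float64(0.0587)]
a [np.float64(0.515), np.float64(0.497), np.float64(0.503)] [np.float64(0.0329), np.float64(0.0621)]
knuckle disp 0.010991880816744584 ds~ 0.3140537376212738
[ 0.74  -0.015 -0.037  0.306  0.2  ] ds 0.3431693209993436 b 0.19975029338742076 [-0.5 -1.1  1.7  0.4  0.4  0.1  0.1 -0.2 -1.9  0.6  0.2  0.1]
```

```bash
python3 - <<'E'
from h import *
s=bot.observe();print(s['joint_pos'].round(3),s['eef_pos'])
plan([.565,-.045,.225],tilt(45),claw=0,step=25)
plan([.645,-.03,.098],tilt(45),claw=0,step=25,start=(np.array([.565,-.045,.225]),tilt(45)))
E
```

```text
[-0.426 -0.453 -0.791  0.499  0.304 -0.291] [ 0.48272931 -0.04719843  0.32584251]
6 [[2.1, 0.1, 21.6, 0.09, -0.03, -0.2, 0], [2.1, 0.2, 21.6, 0.09, -0.03, -0.2, 0], [2.2, 0.2, 21.6, 0.09, -0.03, -0.2, 0], [2.2, 0.2, 21.6, 0.09, -0.03, -0.2, 0], [2.2, 0.3, 21.6, 0.09, -0.03, -0.2, 0], [2.2, 0.3, 21.6, 0.09, -0.03, -0.2, 0]]
7 [[4.7, 2.1, 20.9, 0.0, 0.0, 0.0, 0], [4.7, 2.1, 20.9, 0.0, 0.0, 0.0, 0], [4.7, 2.1, 20.9, 0.0, 0.0, 0.0, 0], [4.7, 2.1, 20.9, 0.0, 0.0, 0.0, 0], [4.7, 2.1, 20.9, 0.0, 0.0, 0.0, 0], [4.7, 2.1, 20.9, 0.0, 0.0, 0.0, 0], [4.7, 2.1, 20.9, 0.0, 0.0, 0.0, 0]]
```

Request:
play_rows --pt "0 0 20 0 0 0 0" --pt "0 0 22 0 0 0 0" --pt "0 0 22 0 0 0 0" --pt "0 0 22 0 0 0 0" --pt "2 0 20 0 0 0 0" --pt "2 0 10 0 0 0 0" --pt "0 0 0 0 0 0 0"

```text
time: 21.88
eef_pos: [0.5656, -0.0442, 0.2325]
eef_rot: [[-0.713, 0.005, 0.702], [0.02, 1.0, 0.012], [-0.701, 0.023, -0.713]]
ft_force: [0.5, -0.2, -0.3]
gripper_width: -0.0002
```

```bash
python3 - <<'E'
from h import *
s=bot.observe();print(s['joint_pos'].round(3),s['eef_pos'],s['eef_rot'].round(3))
plan([.645,-.03,.098],tilt(45),claw=0,step=22)
E
```

```text
[-0.319 -0.176 -0.886  0.112  0.234 -0.212] [ 0.56557434 -0.04421329  0.23245065] [[-0.713  0.005  0.702]
 [ 0.02   1.     0.012]
 [-0.701  0.023 -0.713]]
8 [[4.7, 1.5, 19.0, 0.09, -0.06, -0.14, 0], [4.8, 1.5, 19.0, 0.09, -0.06, -0.14, 0], [4.8, 1.5, 18.9, 0.09, -0.06, -0.14, 0], [4.8, 1.6, 18.9, 0.09, -0.06, -0.14, 0], [4.8, 1.6, 18.9, 0.09, -0.06, -0.14, 0], [4.8, 1.7, 18.9, 0.09, -0.06, -0.14, 0], [4.8, 1.7, 18.9, 0.09, -0.06, -0.14, 0], [4.8, 1.7, 18.9, 0.09, -0.06, -0.14, 0]]
```

Request:
play_rows --pt "4.7 0 17 0 0 -0.2 0" --pt "4.7 1 19 0 0 -0.2 0" --pt "4.7 1 19 0 0 -0.2 0" --pt "4.7 1 19 0 0 -0.2 0" --pt "4.7 1 19 0 0 0 0" --pt "4.7 1 19 0 0 0 0" --pt "5 1 18 0 0 0 0" --pt "5 0 10 0 0 0 0" --pt "0 0 0 0 0 0 0"

```text
time: 22.63
eef_pos: [0.64, -0.0342, 0.1003]
eef_rot: [[-0.714, -0.008, 0.7], [0.003, 1.0, 0.015], [-0.7, 0.013, -0.714]]
ft_force: [-0.1, 0.6, -0.6]
gripper_width: -0.0
```

```bash
python3 - <<'E'
from h import *
s=bot.observe();print(s['joint_pos'].round(3),s['eef_pos'],s['eef_rot'].round(3),s['ft_force'])
plan([.645,-.02,.098],tilt(45),claw=0,step=10)
E
```

```text
[-0.242  0.214 -0.95  -0.351  0.183 -0.171] [ 0.63996059 -0.03424399  0.10028853] [[-0.714 -0.008  0.7  ]
 [ 0.003  1.     0.015]
 [-0.7    0.013 -0.714]] [-0.08048742  0.56457126 -0.59511052]
2 [[-1.0, 7.1, 2.7, 0.44, -0.3, -0.1, 0], [-1.0, 7.1, 2.6, 0.44, -0.3, -0.1, 0]]
```

Good; x 0.640, z 0.100. Push left to contact and beyond.

Request:
play_rows --pt "0 8 0 0 0 0 0" --pt "0 9 0 0 0 0 0" --pt "0 8 0 0 0 0 0" --pt "0 5 0 0 0 0 0"

```text
time: 22.97
eef_pos: [0.6397, -0.0026, 0.1021]
eef_rot: [[-0.714, -0.007, 0.7], [0.005, 1.0, 0.015], [-0.7, 0.014, -0.714]]
ft_force: [-1.0, -0.9, -0.5]
gripper_width: -0.0
```

Request:
play_rows --pt "0 4 0 0 0 0 0" --pt "0 4 0 0 0 0 0"

```text
time: 23.13
eef_pos: [0.64, 0.0075, 0.1043]
eef_rot: [[-0.712, -0.009, 0.702], [0.003, 1.0, 0.016], [-0.702, 0.014, -0.712]]
ft_force: [-0.4, -0.1, 0.1]
gripper_width: -0.0
```

Request:
play_rows --pt "0 4 0 -0.3 0 0 0" --pt "0 4 0 -0.3 0 0 0"

```text
time: 23.3
eef_pos: [0.6402, 0.0135, 0.1056]
eef_rot: [[-0.711, -0.01, 0.703], [0.004, 1.0, 0.018], [-0.703, 0.015, -0.711]]
ft_force: [-0.0, -8.9, 1.0]
gripper_width: -0.0004
```

Request:
play_rows --pt "1 4.5 1 -0.3 0 0 0" --pt "1 4.5 1 -0.3 0 0 0"

```text
time: 23.47
eef_pos: [0.6418, 0.0169, 0.1052]
eef_rot: [[-0.709, -0.005, 0.705], [0.006, 1.0, 0.013], [-0.705, 0.013, -0.709]]
ft_force: [-1.8, -8.3, 4.1]
gripper_width: 0.0
```

Request:
play_rows --pt "0 4.5 0 -0.3 0 0 0" --pt "0 4.5 0 -0.3 0 0 0"

```text
time: 23.63
eef_pos: [0.6423, 0.0194, 0.1061]
eef_rot: [[-0.708, 0.002, 0.706], [0.009, 1.0, 0.007], [-0.706, 0.011, -0.708]]
ft_force: [-1.3, -8.7, -1.1]
gripper_width: 0.0003
```

Request:
play_rows --pt "0 4.5 0 -0.5 0 0 0" --pt "0 4.5 0 -0.5 0 0 0"

```text
time: 23.8
eef_pos: [0.6422, 0.0215, 0.1063]
eef_rot: [[-0.709, 0.004, 0.706], [0.013, 1.0, 0.007], [-0.706, 0.014, -0.708]]
ft_force: [-1.2, -10.0, -0.2]
gripper_width: -0.0003
```

Request:
play_rows --pt "0 -6 0 0 0 0 0" --pt "0 -10 0 0 0 0 0" --pt "0 -12 -6 0 0 0 0" --pt "-4 -10 -18 0 0 0 0" --pt "-6 -4 -22 0 0 0 0" --pt "-6 -4 -22 0 0 0 0" --pt "-5 -4 -22 0 0 0 0" --pt "-4 -4 -24 0 0 0 0" --pt "-4 -4 -26 0 0 0 0" --pt "-4 0 -28 0 0 0 0" --pt "-4 0 -28 0 0 0 0" --pt "-4 0 -26 0 0 0 0"

```text
time: 24.8
eef_pos: [0.5074, -0.0434, 0.2951]
eef_rot: [[-0.712, -0.001, 0.702], [0.013, 1.0, 0.016], [-0.702, 0.02, -0.712]]
ft_force: [0.1, -0.4, -0.8]
gripper_width: 0.0003
```

```bash
python3 - <<'E'
from h import *
s=bot.observe();print(s['time'],s['joint_pos'].round(3),s['eef_pos'],s['ft_force'].round(1))
acc=np.mean([imaging.capture('top').astype(float) for _ in range(4)],0)[:,:,::-1]
def z(im): 
    c=im[175:210,215:255].astype(float); c=(c-c.min())/(c.max()-c.min())*255
    return cv2.resize(np.clip((c-20)*1.6,0,255).astype(np.uint8),None,fx=10,fy=10,interpolation=cv2.INTER_CUBIC)
cv2.imwrite('pics/f3.png',np.hstack([z(np.load('pics/f2.npy')),z(acc)]))
cv2.imwrite('pics/f3full.png',acc.astype(np.uint8))
E
```

```text
24.8 [-0.383 -0.376 -0.834  0.377  0.28  -0.267] [ 0.50736533 -0.04340941  0.29505618] [ 0.1 -0.4 -0.8]
```

View pics/f3.png

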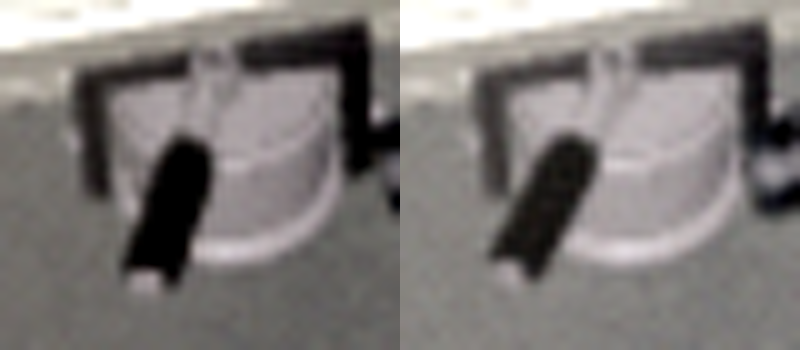

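```bash
python3 - <<'E'
from h import *
f=lambda x,y,z=.11:atz('top',[215+x/10-.5,175+y/10-.5],z)[:2]
P=[f(213,57,.118),f(178,140),f(121,264)]
print(np.round(P,4).tolist(),[np.round(np.arctan2(P[j][1]-P[i][1],P[i][0]-P[j][0]),3) for i,j in((0,1),(1,2),(0,2))])
s=bot.observe()
print(s['eef_rot'].round(3))
E
```

```text
[[0.7066, -0.004], [0.6795, 0.0169], [0.6314, 0.0508]] [np.float64(0.659), np.float64(0.614), np.float64(0.63)]
[[-0.711 -0.001  0.703]
 [ 0.013  1.     0.014]
 [-0.703  0.019 -0.711]]
```

```bash
python3 look.py g1 >/dev/null; echo ok
```

```text
ok
```

View pics/g1.png

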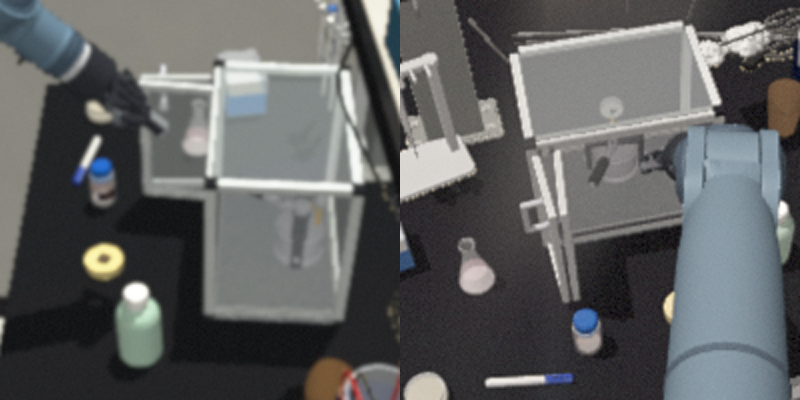

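```bash
python3 - <<'E'
from h import *
plan([.47,.07,.345],tilt(45),claw=0,step=30)
plan([.504,.184,.335],down(np.pi/2),claw=36,n=16,start=(np.array([.47,.07,.345]),tilt(45)))
E
```

```text
5 [[-1.6, 22.9, -12.6, 0.18, -0.11, -0.16, 0], [-1.7, 22.8, -12.6, 0.18, -0.11, -0.16, 0], [-1.8, 22.8, -12.7, 0.18, -0.11, -0.16, 0], [-1.9, 22.8, -12.8, 0.18, -0.11, -0.16, 0], [-2.0, 22.7, -12.8, 0.18, -0.11, -0.16, 0]]
16 [[-1.1, 7.1, 1.9, 2.2, 2.2, 5.31, 36], [-0.5, 7.3, 1.6, 2.2, 2.2, 5.31, 36], [0.2, 7.3, 1.4, 2.2, 2.2, 5.31, 36], [0.8, 7.3, 1.1, 2.2, 2.2, 5.31, 36], [1.4, 7.3, 0.9, 2.2, 2.2, 5.31, 36], [2.1, 7.1, 0.6, 2.2, 2.2, 5.31, 36], [2.7, 6.9, 0.5, 2.2, 2.2, 5.31, 36], [3.3, 6.7, 0.3, 2.2, 2.2, 5.31, 36], [3.9, 6.4, 0.2, 2.2, 2.2, 5.31, 36], [4.5, 6.0, 0.1, 2.2, 2.2, 5.31, 36], [5.0, 5.5, 0.1, 2.2, 2.2, 5.31, 36], [5.5, 5.0, 0.1, 2.2, 2.2, 5.31, 36], [5.9, 4.5, 0.1, 2.2, 2.2, 5.31, 36], [6.3, 4.0, 0.2, 2.2, 2.2, 5.31, 36], [6.6, 3.4, 0.3, 2.2, 2.2, 5.31, 36], [6.9, 2.8, 0.4, 2.2, 2.2, 5.31, 36]]
```

Request:
play_rows --pt "-2 16 -18 0 0 0 0" --pt "-4 22 -18 0 0 0 0" --pt "-6 23 -14 0 0 0 0" --pt "-2 23 -8 0 0 0 0" --pt "-1 15 0 2.2 2.2 5.3 10" --pt "-1 7 1 2.2 2.2 5.3 20" --pt "0 7 1 2.2 2.2 5.3 36" --pt "1 7 1 2.2 2.2 5.3 36" --pt "1.4 7 1 2.2 2.2 5.3 36" --pt "2 7 0.6 2.2 2.2 5.3 36"

```text
time: 25.93
eef_pos: [0.4824, 0.0962, 0.3226]
eef_rot: [[-0.703, 0.569, 0.426], [0.573, 0.808, -0.134], [-0.421, 0.15, -0.895]]
ft_force: [0.2, 0.8, 0.2]
gripper_width: 0.0361
```

```bash
python3 - <<'E'
from h import *
print(bot.observe()['joint_pos'].round(2))
plan([.504,.184,.335],down(np.pi/2),claw=36,n=12)
E
```

```text
[ 0.21 -0.15 -0.4   0.91 -0.22  0.81]
12 [[2.5, 7.1, -1.1, 1.65, 1.59, 4.33, 36], [3.1, 6.8, -1.3, 1.65, 1.59, 4.33, 36], [3.6, 6.6, -1.4, 1.65, 1.59, 4.33, 36], [4.1, 6.2, -1.4, 1.65, 1.59, 4.33, 36], [4.6, 5.9, -1.5, 1.65, 1.59, 4.33, 36], [5.1, 5.4, -1.5, 1.65, 1.59, 4.33, 36], [5.5, 5.0, -1.5, 1.65, 1.59, 4.33, 36], [5.9, 4.5, -1.5, 1.65, 1.59, 4.33, 36], [6.3, 4.0, -1.5, 1.65, 1.59, 4.33, 36], [6.6, 3.5, -1.4, 1.65, 1.59, 4.33, 36], [6.9, 2.9, -1.3, 1.65, 1.59, 4.33, 36], [7.1, 2.4, -1.2, 1.65, 1.59, 4.33, 36]]
```

Request:
play_rows --pt "2.5 7.1 -2 1.7 1.6 4.3 36" --pt "3.1 6.8 -2 1.7 1.6 4.3 36" --pt "3.6 6.6 -2 1.7 1.6 4.3 36" --pt "4.1 6.2 -2 1.7 1.6 4.3 36" --pt "4.6 5.9 -1.5 1.7 1.6 4.3 36" --pt "5.1 5.4 -1.5 1.7 1.6 4.3 36" --pt "5.5 5 -1.5 1.7 1.6 4.3 36" --pt "5.9 4.5 -1.5 1.7 1.6 4.3 36" --pt "6.3 4 -1.5 1.7 1.6 4.3 36" --pt "6.6 3.5 -1.4 1.7 1.6 4.3 36" --pt "6 2.5 -1 1.5 1.6 4.3 36" --pt "0 0 0 0 0 0 36"

```text
time: 26.93
eef_pos: [0.5041, 0.1888, 0.3032]
eef_rot: [[-0.048, 0.998, -0.044], [0.999, 0.047, -0.024], [-0.021, -0.045, -0.999]]
ft_force: [1.1, -0.1, -0.9]
gripper_width: 0.0361
```

```bash
python3 look.py g2; python3 - <<'E'
from h import *
print(bot.observe()['eef_rot'].round(3))
plan([.504,.184,.228],down(np.pi/2),claw=36,step=20)
E
```

```text
27.0333 [0.50314433 0.18833746 0.30373158] [ 0.248  0.339  0.209  1.489 -0.014  1.768] [-0.27  1.69 -0.49]
[[-0.052  0.998 -0.042]
 [ 0.998  0.051 -0.025]
 [-0.023 -0.043 -0.999]]
4 [[-0.7, 1.0, 18.9, -0.61, 0.34, 0.73, 36], [-0.8, 0.8, 18.9, -0.61, 0.34, 0.73, 36], [-0.9, 0.6, 18.9, -0.61, 0.34, 0.73, 36], [-1.0, 0.4, 18.9, -0.61, 0.34, 0.73, 36]]
```

View pics/g2.png

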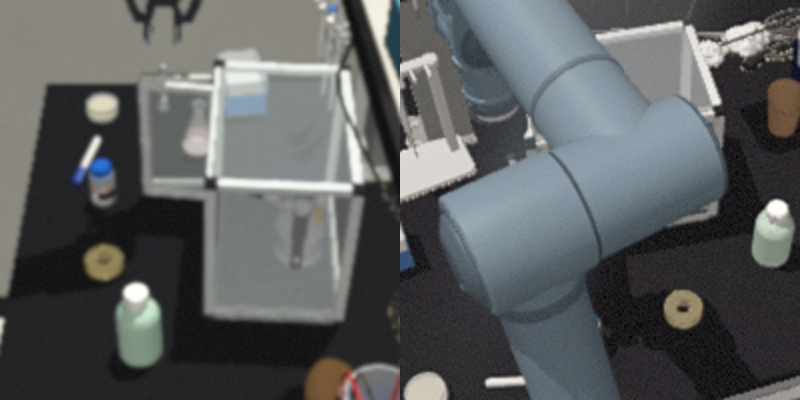

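Request:
play_rows --pt "-1 1 10 -0.8 0.3 0.7 36" --pt "-1 1 18 -0.8 0.3 0.7 36" --pt "-1 0 20 -0.6 0.3 0.7 36" --pt "-1 0 18 -0.4 0.3 0.5 36" --pt "0 0 8 0 0 0 36" --pt "0 0 0 0 0 0 36"

```text
time: 27.53
eef_pos: [0.5021, 0.1834, 0.2244]
eef_rot: [[-0.017, 1.0, 0.007], [1.0, 0.017, -0.005], [-0.005, 0.007, -1.0]]
ft_force: [-0.0, -0.7, 0.4]
gripper_width: 0.0362
```

```bash
python3 arc.py; python3 - <<'E'
from h import *
print(bot.observe()['eef_pos'],bot.observe()['eef_rot'].round(3))
plan([.504,.1833,.228],down(np.pi/2),claw=36,step=20)
E
```

```text
r 0.1092 a 1.484 yaw err (want 0) 0.51 z 0.2243571036826309 tilt [ 0.007 -0.005 -1.   ] F [-0.  -0.7  0.4] 0.03617544911493492 [ 0.24  0.29 -0.06  1.22 -0.01  1.79]
[0.50209415 0.18341951 0.2243571 ] [[-0.017  1.     0.007]
 [ 1.     0.017 -0.005]
 [-0.005  0.007 -1.   ]]
1 [[-0.2, 1.9, -3.6, 0.38, 0.29, 0.99, 36]]
```

Aligned. Grip and swing back along the arc.

Request:
play_rows --pt "0 1.5 -3 0 0 0 20" --pt "0 0 0 0 0 0 4" --pt "0 0 0 0 0 0 4" --pt "0 0 0 0 0 0 4" --pt "0 0 0 0 0 0 4" --force 40

```text
time: 27.95
eef_pos: [0.5038, 0.1831, 0.2281]
eef_rot: [[-0.02, 1.0, 0.006], [1.0, 0.02, -0.008], [-0.008, 0.006, -1.0]]
ft_force: [0.8, -0.6, -4.8]
gripper_width: 0.0089
```

```bash
python3 arc.py
```

```text
r 0.1075 a 1.487 yaw err (want 0) 0.86 z 0.22811741716993517 tilt [ 0.006 -0.008 -1.   ] F [ 0.8 -0.6 -4.8] 0.008875322795379148 [ 0.24  0.29 -0.04  1.23 -0.01  1.79]
```

Request:
play_rows --pt "-8.7 -3.6 0 0 0 -5 4" --pt "-8.7 -3.6 0 0 0 -5 4" --pt "-8.7 -3.6 0 0 0 -5 4" --pt "-8.7 -3.6 0 0 0 -5 4" --pt "-8.7 -3.6 0 0 0 -5 4"

```text
time: 28.37
eef_pos: [0.4939, 0.1396, 0.2281]
eef_rot: [[-0.459, 0.888, 0.003], [0.888, 0.459, -0.002], [-0.003, 0.002, -1.0]]
ft_force: [0.2, -0.1, -5.8]
gripper_width: 0.0087
```

```bash
python3 arc.py
```

```text
r 0.1078 a 1.071 yaw err (want 0) 3.16 z 0.22811525134434318 tilt [ 0.003 -0.002 -1.   ] F [ 0.2 -0.1 -5.8] 0.0087266732964804 [ 0.15  0.25 -0.11  1.21 -0.    1.25]
```

Request:
play_rows --pt "-8.7 -3.6 0 0 0 -4.6 4" --pt "-8.7 -3.6 0 0 0 -4.6 4" --pt "-8.7 -3.6 0 0 0 -4.6 4" --pt "-8.7 -3.6 0 0 0 -4.6 4" --pt "-8.7 -3.6 0 0 0 -4.6 4"

```text
time: 28.78
eef_pos: [0.5034, 0.094, 0.2281]
eef_rot: [[-0.782, 0.623, -0.001], [0.623, 0.782, 0.002], [0.002, 0.001, -1.0]]
ft_force: [-0.5, 1.3, -5.2]
gripper_width: 0.0089
```

```bash
python3 arc.py
```

```text
r 0.108 a 0.635 yaw err (want 0) 2.34 z 0.2281417305905909 tilt [-0.001  0.002 -1.   ] F [-0.5  1.3 -5.2] 0.00885721034187705 [ 0.06  0.25 -0.1   1.22  0.    0.73]
```

Request:
play_rows --pt "-8.7 -3.6 0 0 0 -4.5 4" --pt "-8.7 -3.6 0 0 0 -4.5 4" --pt "-8.7 -3.6 0 0 0 -4.5 4" --pt "-8.7 -3.6 0 0 0 -4.5 4" --pt "-8.7 -3.6 0 0 0 -4.5 4"

```text
time: 29.2
eef_pos: [0.5303, 0.0577, 0.2281]
eef_rot: [[-0.966, 0.257, -0.007], [0.257, 0.966, 0.007], [0.009, 0.005, -1.0]]
ft_force: [-1.7, 1.9, -4.0]
gripper_width: 0.009
```

```bash
python3 arc.py
```

```text
r 0.108 a 0.214 yaw err (want 0) 1.83 z 0.2281103913296465 tilt [-0.007  0.007 -1.   ] F [-1.7  1.9 -4. ] 0.008955535648556586 [-0.01  0.3  -0.04  1.24  0.01  0.25]
```

Request:
play_rows --pt "-8.5 -3.6 0 0 0 -4.5 4" --pt "-7 -3 0 0 0 -4 4" --pt "-4 -1.7 0 0 0 -2 4" --pt "-3 -1.2 0 0 0 -1 4" --pt "-3 -1.2 0 0 0 0 4"

```text
time: 29.62
eef_pos: [0.5489, 0.0445, 0.2281]
eef_rot: [[-0.999, 0.046, -0.02], [0.046, 0.999, 0.014], [0.02, 0.013, -1.0]]
ft_force: [-13.7, 5.9, 5.2]
gripper_width: 0.0086
```

```bash
python3 arc.py
```

```text
r 0.108 a 0.002 yaw err (want 0) 2.0 z 0.22812698237910606 tilt [-0.02   0.014 -1.   ] F [-13.7   5.9   5.2] 0.008581196321607771 [-0.04  0.35  0.03  1.27  0.01  0.  ]
```

Request:
play_rows --pt "0 0 0 0 0 0 10" --pt "0 0 0 0 0 0 20" --pt "0 0 0 0 0 0 36" --pt "0 0 0 0 0 0 36" --pt "0 0 -15 0 0 0 36" --pt "0 0 -25 0 0 0 36" --pt "0 0 -30 0 0 0 36" --pt "10 0 -30 0 0 0 36" --pt "25 0 -10 0 0 0 36" --pt "35 0 0 0 0 0 36" --pt "35 0 0 0 0 0 36" --pt "10 0 0 0 0 0 36"

```text
time: 30.62
eef_pos: [0.439, 0.0488, 0.3498]
eef_rot: [[-0.999, 0.046, -0.004], [0.046, 0.999, 0.014], [0.004, 0.014, -1.0]]
ft_force: [-0.1, 0.2, -0.1]
gripper_width: 0.036
```

```bash
python3 look.py h1
```

```text
30.7167 [0.44121377 0.04868021 0.34967247] [-0.043  0.104  0.029  1.498  0.014  0.003] [ 0.5   0.05 -0.58]
```

View pics/h1.png

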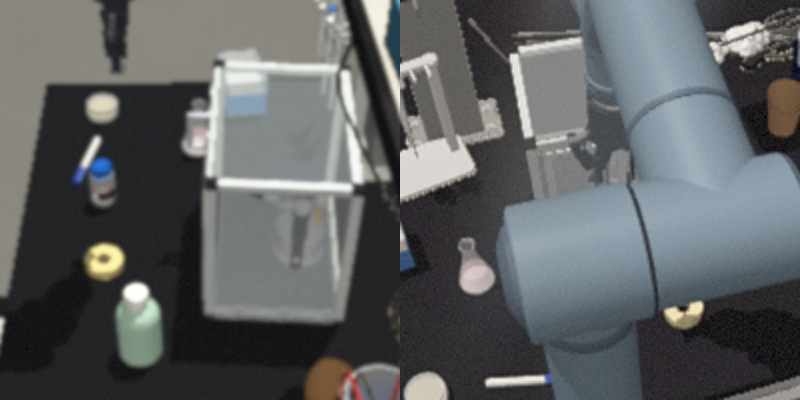

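Request:
play_rows --pt "15 -20 0 0 0 0 36" --pt "12 -35 0 0 0 0 36" --pt "10 -38 0 0 0 0 36" --pt "10 -38 0 0 0 0 36" --pt "8 -38 0 0 0 0 36" --pt "8 -38 0 0 0 0 36" --pt "8 -38 0 0 0 0 36" --pt "5 -35 0 0 0 0 36" --pt "0 -30 0 0 0 0 36" --pt "0 -15 0 0 0 0 36" --pt "0 0 0 0 0 0 36" --pt "0 0 0 0 0 0 36"

```text
time: 31.72
eef_pos: [0.3622, -0.2975, 0.3431]
eef_rot: [[-0.999, 0.043, 0.012], [0.043, 0.999, 0.008], [-0.012, 0.009, -1.0]]
ft_force: [0.7, -0.3, -0.1]
gripper_width: 0.0361
```

```bash
python3 look.py h2; python3 - <<'E'
import cv2,numpy as np
a=cv2.imread('pics/top_h2_full.png')[150:250,180:300]; b=cv2.imread('pics/scene_h2_full.png')[130:230,220:320]
cv2.imwrite('pics/h2z.png',np.hstack([cv2.resize(a,(400,333),interpolation=cv2.INTER_CUBIC),cv2.resize(b,(333,333),interpolation=cv2.INTER_CUBIC)]))
E
```

```text
31.8167 [ 0.36221709 -0.29604732  0.34324912] [-0.831  0.148  0.064  1.484  0.015 -0.79 ] [-0.54  0.04  0.09]
```

View pics/h2.png

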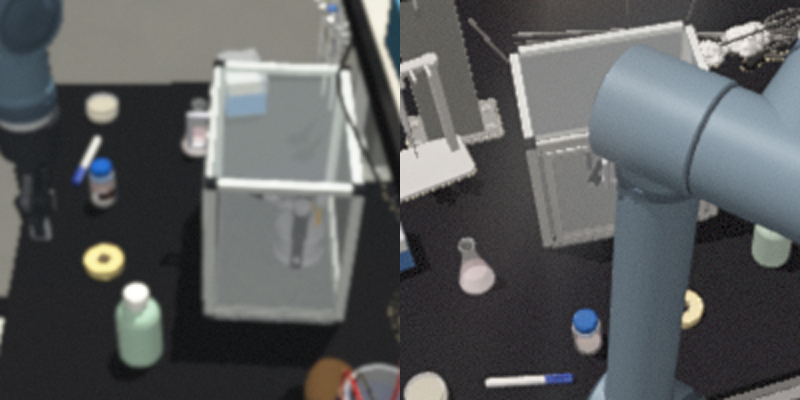

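View pics/h2z.png

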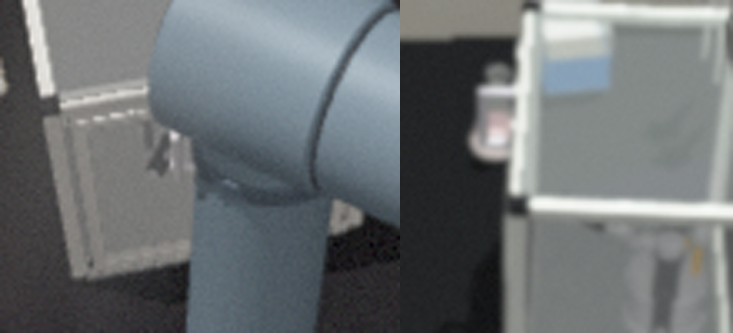

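```bash
python3 - <<'E'
from h import *
q=nets.trace('small_bottle','scene'); 
for x in q[:1]: print(x['uv'],x['confidence'],'pos@.045',atz('scene',x['uv'],.045))
q=nets.trace('small_bottle','top'); 
for x in q[:1]: print(x['uv'],x['confidence'],atz('top',x['uv'],.045))
print(np.abs(bot.observe()['qvel']).max()); bot.hand_in()
E
```

```text
[199.7, 188.6] 0.48 pos@.045 [0.38179259 0.14131424 0.045     ]
[220.9, 273.7] 0.74 [0.39612097 0.1369953  0.045     ]
0.012076380653482089
the job is handed in; nothing more can be done
```

I carried out the whole task and handed the job in at about 32 s of the 67 s allowed. `bot.hand_in()` gives no verdict, so the results below rest on my own measurements.

- **Bottle:** I set it down upright at about (0.39, 0.13). The last pictures put it roughly 0.21 m from the jamb pin, against the 0.18 m required.
- **Door opened:** I drew it out by the pull and swung it round until force built up at about 1.49 rad, both leaves stacked at the left jamb.
- **Torque handle:** I pushed it left in two goes. After the first, the top view gave a bend of only about 0.2 rad (an earlier rough fit said 0.1), too close to 0.15. I reached in again and pushed until the grip turned further while the knuckle stayed put. The handle turned about 0.68 rad in all. I put about 0.34 of that on the screw and 0.33 on the bend, each uncertain by about 0.06 rad. With the screw starting at no more than 0.15, it should be below 0.5.
- **Door shut:** I swung it back along the same path against its stop, with 14 N on the tool and an angle of about 0.00 rad. In the last scene picture the leaf lies flush with the frame. The arm hid the right half of the door in the top view.
- **Other things:** The flask, green bottle, tape roll and timer were not touched. They looked unmoved in the pictures where they showed, but I did not measure them again at the end. The arm was clear of everything at the hand-in.

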